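# Dry-fit the finial from behind the dye bottles

### The job

Clear the three dye bottles out of the green tray and stand them upright on the black mat; then, with all three out of the way, fetch the pale finial and set it down, round base first, in the cup on top of the white lamp stand so that it sits upright and fully seated, without dropping it in. Then put every bottle back, upright, in the middle of the coaster of its own colour. Never let a bottle fall over, and leave the dark finial where it is.

Things in the scene. Friction and masses are not known exactly. Their poses are not given: they have to be found in the camera images.
- red_bottle_center (a point): red wood-dye bottle with a black cap: upright, closed, 130 mm tall, body 48 mm in diameter and straight up to 78 mm, then tapering to a narrow neck, about 0.18 kg. The point is on its axis, half-way up (65 mm above its foot); z is its axis. It starts on the coaster of its own colour in the front row of the green tray.
- yellow_bottle_center (a point): yellow wood-dye bottle with a black cap: upright, closed, 130 mm tall, body 48 mm in diameter and straight up to 78 mm, then tapering to a narrow neck, about 0.18 kg. The point is on its axis, half-way up (65 mm above its foot); z is its axis. It starts on the coaster of its own colour in the front row of the green tray.
- blue_bottle_center (a point): blue wood-dye bottle with a black cap: upright, closed, 130 mm tall, body 48 mm in diameter and straight up to 78 mm, then tapering to a narrow neck, about 0.18 kg. The point is on its axis, half-way up (65 mm above its foot); z is its axis. It starts on the coaster of its own colour in the front row of the green tray.
- coaster_red: red coaster, the home of the red bottle: a flat disc 72 mm in diameter, 3 mm thick, fixed to the floor of the green tray. Origin at the centre of its underside (6 mm above the table); the bottle stands on its top, 3 mm higher. The coasters are in a row, 92 mm apart, in any order; the row runs within about 9 degrees of the robot's left-right. The tray's rim is 16 mm high.
- coaster_yellow: yellow coaster, the home of the yellow bottle: a flat disc 72 mm in diameter, 3 mm thick, fixed to the floor of the green tray. Origin at the centre of its underside (6 mm above the table); the bottle stands on its top, 3 mm higher. The coasters are in a row, 92 mm apart, in any order; the row runs within about 9 degrees of the robot's left-right. The tray's rim is 16 mm high.
- coaster_blue: blue coaster, the home of the blue bottle: a flat disc 72 mm in diameter, 3 mm thick, fixed to the floor of the green tray. Origin at the centre of its underside (6 mm above the table); the bottle stands on its top, 3 mm higher. The coasters are in a row, 92 mm apart, in any order; the row runs within about 9 degrees of the robot's left-right. The tray's rim is 16 mm high.
- pale_finial_center (a point): pale wooden finial (the one to fetch): acorn shape 74 mm tall; straight part 44 mm in diameter from 20 to 52 mm above its foot, below it a round base of radius 22 mm with a 20 mm flat foot, small knob on top; 0.06 kg. Point on its axis (z), half-way up (37 mm). Starts in the tray's back row, 58 mm behind the coasters' line, 52 mm to one side of the middle, walled in by taller bottles.
- dark_finial_center (a point): dark wooden finial (not needed, stays put): acorn shape 74 mm tall; straight part 44 mm in diameter from 20 to 52 mm above its foot, below it a round base of radius 22 mm with a 20 mm flat foot, small knob on top; 0.06 kg. Point on its axis (z), half-way up (37 mm). Starts in the tray's back row, 58 mm behind the coasters' line, 52 mm to one side of the middle, walled in by taller bottles.
- mat: Black rubber mat, the place to park the bottles: 260 mm along its own x, 100 mm along its own y, 4 mm thick, fixed. Origin at the centre of its underside, on the table. It lies to one side (left or right) of the tray, its x within about 9 degrees of straight away from the robot; the white lamp stand stands on the other.
- post_cup (a point): White wooden lamp stand, fixed, 71 mm tall, round foot 100 mm wide, conical cup on top (51 mm wide outside, 43 mm inside at the rim) that centres the finial's round base. Point: centre of the cup's mouth, level with the rim; z up. Seated, the finial's half-way point is 26 mm above this point, so keep fingertips less than 20 mm below the half-way point.

How it is judged (in metres and radians):
On the way, in this order (a step that is already met when the one before it is completed fails the run):
1. all three bottles stand released on the black mat, the pale finial not yet taken (x of red_bottle_center in the frame of mat between -0.12 and 0.12 m and y of red_bottle_center in the frame of mat between -0.045 and 0.045 m and z of red_bottle_center in the frame of mat between 0.06 and 0.076 m and angle between each of red_bottle_center, yellow_bottle_center, blue_bottle_center's own z axis and vertical below 0.12 rad and contact force between the fingers and red_bottle below 0.05 N and x of yellow_bottle_center in the frame of mat between -0.12 and 0.12 m and y of yellow_bottle_center in the frame of mat between -0.045 and 0.045 m and z of yellow_bottle_center in the frame of mat between 0.06 and 0.076 m and contact force between the fingers and yellow_bottle below 0.05 N and x of blue_bottle_center in the frame of mat between -0.12 and 0.12 m and y of blue_bottle_center in the frame of mat between -0.045 and 0.045 m and z of blue_bottle_center in the frame of mat between 0.06 and 0.076 m and contact force between the fingers and blue_bottle below 0.05 N and distance of pale_finial_center from where it was at the start of the episode below 0.02 m), for 0.2 s.
2. the pale finial sits upright in the lamp stand's cup, released, the bottles still on the mat (horizontal distance between pale_finial_center and post_cup below 0.006 m and z of pale_finial_center in the frame of post_cup between 0.022 and 0.03 m and angle between each of pale_finial_center, red_bottle_center, yellow_bottle_center, blue_bottle_center's own z axis and vertical below 0.12 rad and contact force between the fingers and pale_finial below 0.05 N and linear speed of pale_finial below 0.02 m/s and x of red_bottle_center in the frame of mat between -0.12 and 0.12 m and y of red_bottle_center in the frame of mat between -0.045 and 0.045 m and z of red_bottle_center in the frame of mat between 0.06 and 0.076 m and contact force between the fingers and red_bottle below 0.05 N and x of yellow_bottle_center in the frame of mat between -0.12 and 0.12 m and y of yellow_bottle_center in the frame of mat between -0.045 and 0.045 m and z of yellow_bottle_center in the frame of mat between 0.06 and 0.076 m and contact force between the fingers and yellow_bottle below 0.05 N and x of blue_bottle_center in the frame of mat between -0.12 and 0.12 m and y of blue_bottle_center in the frame of mat between -0.045 and 0.045 m and z of blue_bottle_center in the frame of mat between 0.06 and 0.076 m and contact force between the fingers and blue_bottle below 0.05 N), for 0.2 s.
At the end, for the whole second after the job is handed in: Each bottle stands upright, released, at rest, within 12 mm of the centre of its own colour's coaster; the pale finial is seated upright in the cup, within 6 mm of its axis, half-way point 22 to 30 mm above the rim; the dark finial is within 15 mm of its start. Upright: within 7 degrees (horizontal distance between pale_finial_center and post_cup below 0.006 m and z of pale_finial_center in the frame of post_cup between 0.022 and 0.03 m and angle between each of pale_finial_center, red_bottle_center, yellow_bottle_center, blue_bottle_center's own z axis and vertical below 0.12 rad and contact force between the fingers and pale_finial below 0.05 N and linear speed of each of pale_finial, red_bottle, yellow_bottle, blue_bottle below 0.02 m/s and distance of dark_finial_center from where it was at the start of the episode below 0.015 m and angle between dark_finial_center's own z axis and vertical below 0.15 rad and horizontal distance between red_bottle_center and coaster_red below 0.012 m and z of red_bottle_center in the frame of coaster_red between 0.06 and 0.074 m and contact force between the fingers and red_bottle below 0.05 N and horizontal distance between yellow_bottle_center and coaster_yellow below 0.012 m and z of yellow_bottle_center in the frame of coaster_yellow between 0.06 and 0.074 m and contact force between the fingers and yellow_bottle below 0.05 N and horizontal distance between blue_bottle_center and coaster_blue below 0.012 m and z of blue_bottle_center in the frame of coaster_blue between 0.06 and 0.074 m and contact force between the fingers and blue_bottle below 0.05 N); the robot touches nothing.
It fails at once if the red bottle is tipped over (angle between red_bottle_center's own z axis and vertical above 0.6 rad).
It fails at once if the yellow bottle is tipped over (angle between yellow_bottle_center's own z axis and vertical above 0.6 rad).
It fails at once if the blue bottle is tipped over (angle between blue_bottle_center's own z axis and vertical above 0.6 rad).
It fails at once if the pale finial is dropped towards the cup: loose in the air more than 15 mm above its seat (z of pale_finial_center in the frame of post_cup above 0.041 m and horizontal distance between pale_finial_center and post_cup below 0.05 m and contact force between pale_finial and anything else below 0.001 N).
It fails at once if the dark finial is moved more than 30 mm or knocked over (distance of dark_finial_center from where it was at the start of the episode above 0.03 m or angle between dark_finial_center's own z axis and vertical above 0.6 rad).
It also fails if it takes over 139 s, if anything falls off the work surface, if the arm or the gripper's body presses on something with over 40 N, if the wrist force passes 120 N, or if a joint passes its speed limit or range.

### The arm

A 6-joint arm with a two-finger parallel gripper is mounted at the origin on the work surface. World frame = base frame: x ahead of the robot, y to its left, z up, the work surface at z = 0. Lengths are in m, angles in degrees, forces in N, time in s.
With the tool pointing down it reaches from about 0.3 to 0.75 m from the base axis. Payload 8.5 kg.
Tool frame: the origin (TCP) lies on the mounting face of the last link; the fingertips stand 173 mm ahead of it and the grasp point (between the pads) lies 155 mm ahead of it (env.tips_ahead is the distance from the TCP to the fingertips, in m); z points along the fingers, x is the direction in which the jaws open and shut, and the axes are right-handed (so a half turn about z gives the same grasp; the last joint's range is limited). The gripper opens to 85 mm and grips with 20 to 120 N. Pads are 22 mm wide; open, the fingers measure 114 mm over their backs; the gripper's body (76 mm by 85 mm) begins 54 mm behind the grasp point. The pads swing forward as they close: fully open they stand 13 mm farther back than shut.
Start: joints at [-86.706, 21.807, 74.336, -0, 83.858, -12.336], TCP at [0.148, -0.53, 0.405] pointing down, gripper open.
Joint ranges: [-178.18, 178.18], [-50.72, 133.34], [12.68, 142.11], [-81.47, 261.47], [9.98, 163.14], [-165.26, 165.26]. Speed limits (degrees/s): [136.94, 136.94, 180, 180, 180, 180].

### API

Orientations are given as a 3x3 rotation matrix whose columns are the frame's x, y, z axes.
In Python, from rig import env gives the robot as it stands. The module is installed in compiled form; this text tells all that it offers.
- The arm moves only by the tool step_arm, never from a script. Its argument "increments" is a list of rows, each an object of numbers: "x", "y", "z": the shift along the tool's x, y, z in cm; "wx", "wy", "wz": the turn, a rotation vector about the tool's x, y, z in rad; "gripper": the finger opening in cm, from 0 to 8.54. A call has 1 to 20 rows; each row shifts and turns the commanded pose from where the row before left it, along the tool's axes as they then stand; what a row does not reach is not made up. A row lasts 1/10 s, in which the tool goes at most 50 mm and 8.59 degrees, less where a joint would pass 70% of its speed; a pose out of reach is approached as far as the arm can. A call with a gripper value outside its range is refused whole. The fingers move at their own pace and stop on an object; "newtons" is the grip in N (left out, the last holds). Time passes only in rows, so rows that do not move let the fingers close. It gives the time, the measured TCP pose, the force and the opening at its end, in the units of the state.
- env.observe(): the state, without advancing time (a new reading comes with each control period).
- env.get_image(name): name is "side" or "top"; returns a dict with "color" (384x512x3 uint8, blue, green, red), "camera_matrix" (3x3 intrinsics, pixels), "distortion" ([k1, k2, p1, p2, k3] as OpenCV has them; the pictures are not rectified), "rvec" (rotation vector, rad) and "tvec" (3), from world to camera coordinates, as OpenCV has them. Camera axes: x right, y down, z forward; pixel columns grow to the right and rows downward; lengths in m; the calibration is good to about 2 mm. A picture is of the moment at which its call begins. There is no depth.
- env.close_job(): hands the job in, once; it reports no verdict.
The state is a dict: "time_s": time; "q": joint angles; "qvel": joint speeds; "joint_efforts": joint torques, N m; "position": TCP position; "tool_rot": TCP orientation; "ft_force": force on the tool from outside, world axes, zero at the start; "wrist_torque": the same for the moment, N m; "grip_width": finger opening in m.
Only numpy, scipy, OpenCV 4.12 (cv2) and the standard library are available. Lean on these libraries where they do the work, as an engineer would, in place of code of your own. Each camera call takes 0.05 s, during which the arm holds its last target. There are 200 camera calls.

## Working session

There is one attempt and no reset: what is moved stays moved. The work goes in short steps, Python scripts to look and compute and a tool call to move; the robot and the scene stay as the last step left them, time stands still between calls to the robot, and variables do not carry over. Pictures are saved under pics/ and viewed, about 12 in all and at most 16, crops included, and the job is handed in when it is done.

Besides the shell and the picture viewer there is one more tool, called after "Emit:" in YAML: its name, and indented under it one key for each argument. step_arm: Moves the arm, as the interface text tells. Its arguments: {"type":"object","properties":{"increments":{"type":"array"},"newtons":{"type":"number"}},"required":["increments"]}

```bash
mkdir -p pics
python3 - <<'E'
from rig import env
import cv2,numpy as np
s=env.observe(); print(s)
for n in("side","top"):
    d=env.get_image(n); cv2.imwrite(f"pics/{n}0.png",d["color"]); print(n,d["camera_matrix"].tolist(),d["distortion"],d["rvec"],d["tvec"])
    R=cv2.Rodrigues(np.array(d["rvec"]))[0]; print(-R.T@np.array(d["tvec"]).ravel())
E
```

```text
{'time_s': 0.0, 'q': array([-8.67074332e+01,  2.18400255e+01,  7.43854151e+01, -6.76703401e-04,
        8.38587893e+01, -1.23373395e+01]), 'qvel': array([-0.00445202, -0.02618076,  0.0365999 ,  0.02286113,  0.08442759,
        0.00548722]), 'joint_efforts': array([ 1.55615751e-03, -4.48456621e+01, -2.31274062e+01, -3.94695076e-05,
        4.79227980e-03, -6.76515057e-06]), 'position': array([ 0.14816164, -0.52961291,  0.40411675]), 'tool_rot': array([[ 2.69423676e-01, -9.63021741e-01, -9.61573385e-05],
       [-9.63020671e-01, -2.69423523e-01,  1.46698716e-03],
       [-1.43864758e-03, -3.02639568e-04, -9.99998919e-01]]), 'ft_force': array([-0.21659059, -0.53772203, -0.71074335]), 'wrist_torque': array([ 0.00886271, -0.00424009,  0.01285067]), 'grip_width': 0.0854433647441754}
side [[443.8577044773038, 0.0, 250.1983008091951], [0.0, 443.8577044773038, 189.67554209021753], [0.0, 0.0, 1.0]] [-0.02075895  0.          0.          0.          0.        ] [ 0.23087286 -2.67824586  1.44854927] [0.52387688 0.12006902 0.80498635]
[0.40710069 0.6896119  0.54366445]
top [[442.15799028644204, 0.0, 252.69199210778515], [0.0, 442.15799028644204, 199.78968957889458], [0.0, 0.0, 1.0]] [0.0282375 0.        0.        0.        0.       ] [ 2.17951669 -2.1185498   0.16221697] [-0.03474622  0.56007409  1.05957961]
[ 0.40231267 -0.01432037  1.12939748]
```

View pics/top0.png

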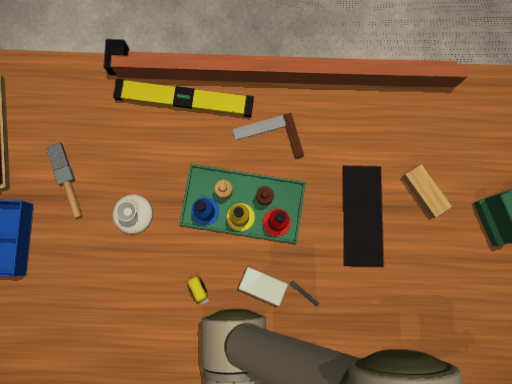

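View pics/side0.png

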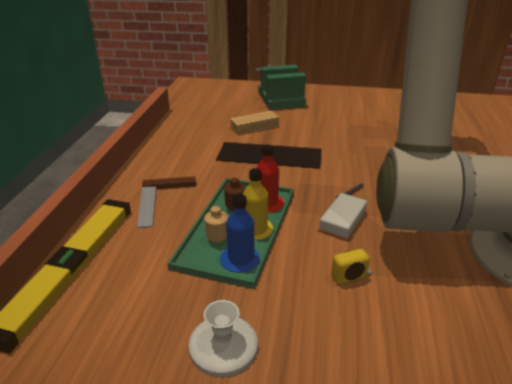

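The top view shows the tray at the centre, with blue (204,208), yellow (240,215) and red (277,220) in the front row. The pale finial is at (223,188), the dark one at (265,195), the mat at (363,216) and the lamp stand at (132,213). The side view agrees with this.

```bash
cat > h.py <<'E'
from rig import env
import cv2,numpy as np
def cam(n): return env.get_image(n)
def ray(d,p,z):
    u=cv2.undistortPoints(np.array(p,float).reshape(-1,1,2),np.array(d["camera_matrix"]),np.array(d["distortion"])).reshape(-1,2)
    R=cv2.Rodrigues(np.array(d["rvec"]))[0]; c=-R.T@np.array(d["tvec"]).ravel()
    v=np.c_[u,np.ones(len(u))]@R
    return c+v*((z-c[2])/v[:,2])[:,None]
def blobs(m,lo=15):
    n,l,s,c=cv2.connectedComponentsWithStats(m.astype(np.uint8))
    return [(c[i],s[i]) for i in range(1,n) if s[i][4]>=lo],l
def pose():
    s=env.observe(); return s["position"],s["tool_rot"]
def go(xyz,yaw=None):
    """increments (cm, tool axes after yaw) and wz (rad) from current pose"""
    p,R=pose(); d=np.array(xyz)-p
    cur=np.arctan2(R[1,0],R[0,0]); w=0 if yaw is None else -(((yaw-cur)+np.pi)%(2*np.pi)-np.pi)
    y=cur if yaw is None else yaw
    Rz=np.array([[np.cos(y),np.sin(y),0],[np.sin(y),-np.cos(y),0],[0,0,-1]])
    return "tool cm (after turn)",np.round(Rz.T@d*100,2),"wz",round(w,3),"from",np.round(p,4),np.round(np.degrees(cur),2)
E
python3 - <<'E'
from h import *
d=cam("top"); im=d["color"]; hsv=cv2.cvtColor(im,cv2.COLOR_BGR2HSV); H,S,V=[hsv[...,i].astype(int) for i in range(3)]
mx=im.max(2)
# mat
b,l=blobs(mx<40,500)
for c,s in b:
    print("dark",c,s)
    if 340<c[0]<390:
        pts=np.argwhere(l==l[int(c[1]),int(c[0])])[:,::-1]; r=cv2.minAreaRect(ray(d,pts,.004)[:,:2].astype(np.float32)); print("mat",r)
# tray
g=(H>60)&(H<90)&(S>80)&(V>40)
x0=g.copy(); x0[:,:170]=0; x0[:,320:]=0; x0[:150]=0;x0[260:]=0
pts=np.argwhere(x0)[:,::-1]
print("tray",cv2.minAreaRect(ray(d,cv2.convexHull(pts.astype(np.float32)).reshape(-1,2),.016)[:,:2].astype(np.float32)))
# caps
roi=np.zeros_like(g);roi[185:240,188:298]=1
b,_=blobs((mx<60)&roi,10)
for c,s in b: print("cap",c,s,ray(d,[c],.133)[0])
for nm,m in dict(blue=(H>105)&(H<130)&(S>120),yel=(H>20)&(H<35)&(S>150)&(V>100),red=((H<5)|(H>174))&(S>180)&(V>80)).items():
    for c,s in blobs(m&roi,60)[0]: print(nm,c,s)
# finials, lamp
roi2=np.zeros_like(g);roi2[170:215,205:285]=1
for nm,m in dict(pale=(H<25)&(V>140)&(S<170),dark=(H<15)&(V<110)&(S>60)).items():
    for c,s in blobs(m&roi2,40)[0]: print(nm,c,s,ray(d,[c],.05)[0])
w=(S<60)&(V>120); w[:,180:]=0;w[:170]=0
for c,s in blobs(w,100)[0]: print("white",c,s,ray(d,[c],.01)[0])
cv2.imwrite("pics/z1.png",np.hstack([cv2.resize(im[160:245,180:310],None,fx=4,fy=4,interpolation=cv2.INTER_CUBIC),cv2.resize(im[180:250,100:165],None,fx=4,fy=4,interpolation=cv2.INTER_CUBIC)[:340].__class__((340,260,3),np.uint8) if 0 else cv2.resize(im[175:260,100:165],None,fx=4,fy=4,interpolation=cv2.INTER_CUBIC)]))
E
```

```text
dark [362.21272047 216.23169428] [ 343  166   40  100 3742]
mat ((0.5350399613380432, -0.30027809739112854), (0.25481247901916504, 0.09644041955471039), 0.7384512424468994)
dark [500.50741351 217.31795717] [485 195  27  48 607]
dark [386.99623352 357.32015066] [356 351  74  21 531]
mat ((0.18752014636993408, -0.3680470585823059), (0.04304632171988487, 0.1771698296070099), 17.89665985107422)
tray ((0.5550575256347656, 0.006537318229675293), (0.2958054542541504, 0.15730780363082886), 82.51182556152344)
cap [262.9  196.35] [260 193   9   6  20] [ 0.55598556 -0.04151024  0.133     ]
cap [261.91666667 202.19444444] [256 196  16  10  36] [ 0.54246841 -0.03960185  0.133     ]
cap [200.05882353 205.68235294] [195 201  11  10  85] [0.53041841 0.10057822 0.133     ]
cap [238.22222222 211.80555556] [234 207  10  10  72] [0.51891539 0.01357148 0.133     ]
cap [280.06666667 217.04      ] [275 213  11   9  75] [ 0.50971283 -0.08154534  0.133     ]
cap [207.65217391 217.95652174] [202 215  11   6  23] [0.50294625 0.08218412 0.133     ]
blue [205.65461847 211.89759036] [192 198  27  27 498]
yel [240.85040984 217.02868852] [227 203  28  28 488]
red [275.56903766 222.94979079] [263 209  27  27 478]
pale [222.89351852 187.75      ] [215 180  17  17 216] [0.58743754 0.05575187 0.05      ]
dark [264.5210084  195.42016807] [257 187  17  18 238] [ 0.57122651 -0.04772291  0.05      ]
white [ 62.03821656 175.14649682] [ 54 170  17  13 157] [0.61481819 0.47000681 0.01      ]
white [132.30940171 213.48888889] [ 113  195   39   38 1170] [0.52136404 0.28520997 0.01      ]
```

View pics/z1.png

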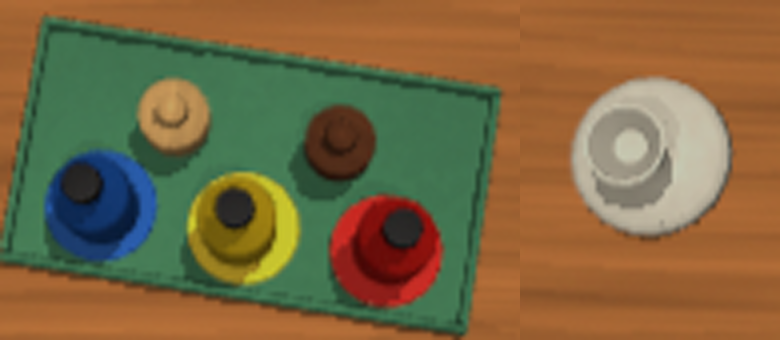

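Emit:
step_arm:
  increments:
    - {"wz": -0.146,"gripper": 8.5}
    - {"wz": -0.146}
    - {"wz": -0.146}
    - {"wz": -0.146}
    - {"wz": -0.146}
    - {"wz": -0.146}
    - {"wz": -0.146}
    - {"wz": -0.146}
    - {"x": 2.5,"y": -4.1}
    - {"x": 2.5,"y": -4.1}
    - {"x": 2.5,"y": -4.1}
    - {"x": 2.5,"y": -4.1}
    - {"x": 2.5,"y": -4.1}
    - {"x": 2.5,"y": -4.1}
    - {"x": 2.5,"y": -4.1}
    - {"x": 2.5,"y": -4.1}
    - {"x": 2.5,"y": -4.1}
    - {"x": 2.5,"y": -4.1}
    - {"x": 2.5,"y": -4.1}
    - {"x": 2.5,"y": -4.1}
  newtons: 30

```text
invalid input at $.increments[0]: expected keys x, y, z, wx, wy, wz, gripper
```

Run:
```python
from h import *
print(go((.509,-.080,.245),-.131))
```

```text
('tool cm (after turn)', array([ 29.9 , -49.29,  15.93]), 'wz', np.float64(-1.167), 'from', array([ 0.1482, -0.5296,  0.4043]), np.float64(-74.37))
```

Emit:
step_arm:
  increments:
    - {"x": 0,"y": 0,"z": 0,"wx": 0,"wy": 0,"wz": -0.146,"gripper": 8.5}
    - {"x": 0,"y": 0,"z": 0,"wx": 0,"wy": 0,"wz": -0.146,"gripper": 8.5}
    - {"x": 0,"y": 0,"z": 0,"wx": 0,"wy": 0,"wz": -0.146,"gripper": 8.5}
    - {"x": 0,"y": 0,"z": 0,"wx": 0,"wy": 0,"wz": -0.146,"gripper": 8.5}
    - {"x": 0,"y": 0,"z": 0,"wx": 0,"wy": 0,"wz": -0.146,"gripper": 8.5}
    - {"x": 0,"y": 0,"z": 0,"wx": 0,"wy": 0,"wz": -0.146,"gripper": 8.5}
    - {"x": 0,"y": 0,"z": 0,"wx": 0,"wy": 0,"wz": -0.146,"gripper": 8.5}
    - {"x": 0,"y": 0,"z": 0,"wx": 0,"wy": 0,"wz": -0.146,"gripper": 8.5}
    - {"x": 2.5,"y": -4.1,"z": 0,"wx": 0,"wy": 0,"wz": 0,"gripper": 8.5}
    - {"x": 2.5,"y": -4.1,"z": 0,"wx": 0,"wy": 0,"wz": 0,"gripper": 8.5}
    - {"x": 2.5,"y": -4.1,"z": 0,"wx": 0,"wy": 0,"wz": 0,"gripper": 8.5}
    - {"x": 2.5,"y": -4.1,"z": 0,"wx": 0,"wy": 0,"wz": 0,"gripper": 8.5}
    - {"x": 2.5,"y": -4.1,"z": 0,"wx": 0,"wy": 0,"wz": 0,"gripper": 8.5}
    - {"x": 2.5,"y": -4.1,"z": 0,"wx": 0,"wy": 0,"wz": 0,"gripper": 8.5}
    - {"x": 2.5,"y": -4.1,"z": 0,"wx": 0,"wy": 0,"wz": 0,"gripper": 8.5}
    - {"x": 2.5,"y": -4.1,"z": 0,"wx": 0,"wy": 0,"wz": 0,"gripper": 8.5}
    - {"x": 2.5,"y": -4.1,"z": 0,"wx": 0,"wy": 0,"wz": 0,"gripper": 8.5}
    - {"x": 2.5,"y": -4.1,"z": 0,"wx": 0,"wy": 0,"wz": 0,"gripper": 8.5}
    - {"x": 2.5,"y": -4.1,"z": 0,"wx": 0,"wy": 0,"wz": 0,"gripper": 8.5}
    - {"x": 2.5,"y": -4.1,"z": 0,"wx": 0,"wy": 0,"wz": 0,"gripper": 8.5}
  newtons: 30

```text
time_s: 2.15
position: [0.5103, -0.0788, 0.4046]
tool_rot: [[0.992, -0.13, -0.0], [-0.13, -0.992, -0.0], [-0.0, 0.0, -1.0]]
ft_force: [0.2, -1.2, 0.5]
grip_width: 0.0849
```

Run:
```python
from h import *
print(go((.509,-.080,.245),-.131))
```

```text
('tool cm (after turn)', array([-0.12,  0.14, 15.96]), 'wz', np.float64(0.001), 'from', array([ 0.5103, -0.0788,  0.4046]), np.float64(-7.44))
```

Emit:
step_arm:
  increments:
    - {"x": -0.1,"y": 0.1,"z": 3,"wx": 0,"wy": 0,"wz": 0,"gripper": 8.5}
    - {"x": 0,"y": 0,"z": 3,"wx": 0,"wy": 0,"wz": 0,"gripper": 8.5}
    - {"x": 0,"y": 0,"z": 3,"wx": 0,"wy": 0,"wz": 0,"gripper": 8.5}
    - {"x": 0,"y": 0,"z": 3,"wx": 0,"wy": 0,"wz": 0,"gripper": 8.5}
    - {"x": 0,"y": 0,"z": 2,"wx": 0,"wy": 0,"wz": 0,"gripper": 8.5}
    - {"x": 0,"y": 0,"z": 1,"wx": 0,"wy": 0,"wz": 0,"gripper": 8.5}
    - {"x": 0,"y": 0,"z": 0.85,"wx": 0,"wy": 0,"wz": 0,"gripper": 8.5}
    - {"x": 0,"y": 0,"z": 0,"wx": 0,"wy": 0,"wz": 0,"gripper": 8.5}
    - {"x": 0,"y": 0,"z": 0,"wx": 0,"wy": 0,"wz": 0,"gripper": 6.5}
    - {"x": 0,"y": 0,"z": 0,"wx": 0,"wy": 0,"wz": 0,"gripper": 5.5}
    - {"x": 0,"y": 0,"z": 0,"wx": 0,"wy": 0,"wz": 0,"gripper": 5.0}
    - {"x": 0,"y": 0,"z": 0,"wx": 0,"wy": 0,"wz": 0,"gripper": 4.7}
    - {"x": 0,"y": 0,"z": 0,"wx": 0,"wy": 0,"wz": 0,"gripper": 4.4}
    - {"x": 0,"y": 0,"z": 0,"wx": 0,"wy": 0,"wz": 0,"gripper": 4}
    - {"x": 0,"y": 0,"z": 0,"wx": 0,"wy": 0,"wz": 0,"gripper": 4}
    - {"x": 0,"y": 0,"z": 0,"wx": 0,"wy": 0,"wz": 0,"gripper": 4}
  newtons: 30

```text
time_s: 3.75
position: [0.5085, -0.0816, 0.2472]
tool_rot: [[0.992, -0.13, 0.002], [-0.13, -0.992, -0.001], [0.002, 0.001, -1.0]]
ft_force: [-0.2, 0.8, 6.9]
grip_width: 0.0467
```

Run:
```python
from h import *
d=cam("side"); im=d["color"]; cv2.imwrite("pics/s2.png",cv2.resize(im[80:300,150:370],None,fx=2.5,fy=2.5))
print(go((.627,-.300,.31),-.131))
```

```text
('tool cm (after turn)', array([14.6 , 20.1 , -6.29]), 'wz', np.float64(0.001), 'from', array([ 0.5085, -0.0816,  0.2471]), np.float64(-7.44))
```

View pics/s2.png

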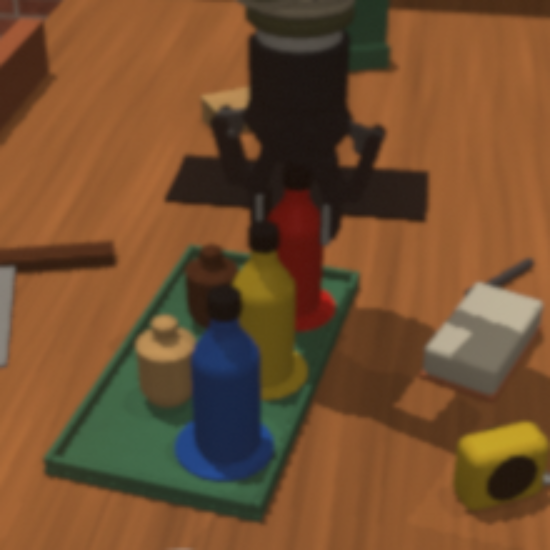

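The side view shows the pads around the top of the red body and nothing tilted. I'll lift a little as a test, then carry.

Emit:
step_arm:
  increments:
    - {"x": 0,"y": 0,"z": -0.3,"wx": 0,"wy": 0,"wz": 0,"gripper": 4}
    - {"x": 0,"y": 0,"z": -0.3,"wx": 0,"wy": 0,"wz": 0,"gripper": 4}
    - {"x": 0,"y": 0,"z": -0.5,"wx": 0,"wy": 0,"wz": 0,"gripper": 4}
    - {"x": 0,"y": 0,"z": -1,"wx": 0,"wy": 0,"wz": 0,"gripper": 4}
    - {"x": 0,"y": 0,"z": -1.5,"wx": 0,"wy": 0,"wz": 0,"gripper": 4}
    - {"x": 0,"y": 0,"z": -1.5,"wx": 0,"wy": 0,"wz": 0,"gripper": 4}
    - {"x": 0,"y": 0,"z": -1.5,"wx": 0,"wy": 0,"wz": 0,"gripper": 4}
    - {"x": 0,"y": 0,"z": 0,"wx": 0,"wy": 0,"wz": 0,"gripper": 4}
  newtons: 30

```text
time_s: 4.6
position: [0.5085, -0.0816, 0.3144]
tool_rot: [[0.992, -0.13, 0.004], [-0.13, -0.992, -0.002], [0.004, 0.001, -1.0]]
ft_force: [-0.4, -0.2, -1.1]
grip_width: 0.0464
```

Run:
```python
from h import *
d=cam("side"); im=d["color"]; cv2.imwrite("pics/s3.png",cv2.resize(im[60:280,150:370],None,fx=2.5,fy=2.5))
print(go((.627,-.300,.31),-.131))
```

```text
('tool cm (after turn)', array([14.62, 20.11,  0.31]), 'wz', np.float64(0.001), 'from', array([ 0.5083, -0.0815,  0.3131]), np.float64(-7.45))
```

View pics/s3.png

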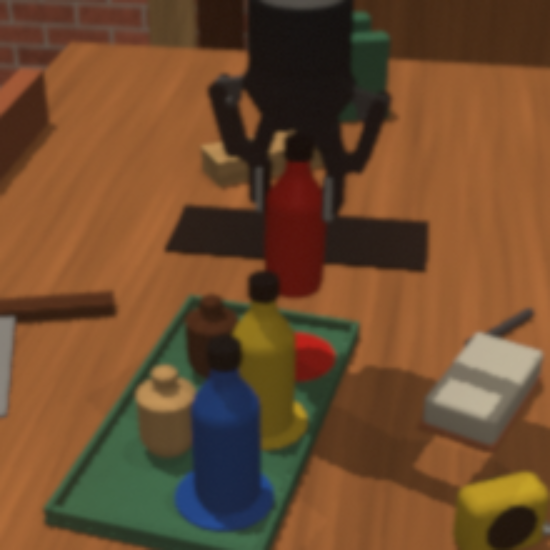

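Red is held upright and off the coaster. Next I'll carry it to the mat's far slot.

Emit:
step_arm:
  increments:
    - {"x": 1.46,"y": 2,"z": 0,"wx": 0,"wy": 0,"wz": 0,"gripper": 4}
    - {"x": 1.46,"y": 2,"z": 0,"wx": 0,"wy": 0,"wz": 0,"gripper": 4}
    - {"x": 1.46,"y": 2,"z": 0,"wx": 0,"wy": 0,"wz": 0,"gripper": 4}
    - {"x": 1.46,"y": 2,"z": 0,"wx": 0,"wy": 0,"wz": 0,"gripper": 4}
    - {"x": 1.46,"y": 2,"z": 0,"wx": 0,"wy": 0,"wz": 0,"gripper": 4}
    - {"x": 1.46,"y": 2,"z": 0,"wx": 0,"wy": 0,"wz": 0,"gripper": 4}
    - {"x": 1.46,"y": 2,"z": 0,"wx": 0,"wy": 0,"wz": 0,"gripper": 4}
    - {"x": 1.46,"y": 2,"z": 0,"wx": 0,"wy": 0,"wz": 0,"gripper": 4}
    - {"x": 1.46,"y": 2,"z": 0,"wx": 0,"wy": 0,"wz": 0,"gripper": 4}
    - {"x": 1.46,"y": 2,"z": 0,"wx": 0,"wy": 0,"wz": 0,"gripper": 4}
    - {"x": 0,"y": 0,"z": 1.5,"wx": 0,"wy": 0,"wz": 0,"gripper": 4}
    - {"x": 0,"y": 0,"z": 1.5,"wx": 0,"wy": 0,"wz": 0,"gripper": 4}
    - {"x": 0,"y": 0,"z": 1.5,"wx": 0,"wy": 0,"wz": 0,"gripper": 4}
    - {"x": 0,"y": 0,"z": 1,"wx": 0,"wy": 0,"wz": 0,"gripper": 4}
    - {"x": 0,"y": 0,"z": 0.5,"wx": 0,"wy": 0,"wz": 0,"gripper": 4}
    - {"x": 0,"y": 0,"z": 0.5,"wx": 0,"wy": 0,"wz": 0,"gripper": 4}
    - {"x": 0,"y": 0,"z": 0,"wx": 0,"wy": 0,"wz": 0,"gripper": 4}
    - {"x": 0,"y": 0,"z": 0,"wx": 0,"wy": 0,"wz": 0,"gripper": 4}
  newtons: 30

```text
time_s: 6.45
position: [0.6272, -0.2988, 0.2477]
tool_rot: [[0.992, -0.13, 0.001], [-0.13, -0.992, -0.0], [0.001, 0.0, -1.0]]
ft_force: [0.6, 0.2, -1.1]
grip_width: 0.0461
```

Emit:
step_arm:
  increments:
    - {"x": 0,"y": 0,"z": 0.15,"wx": 0,"wy": 0,"wz": 0,"gripper": 4}
    - {"x": 0,"y": 0,"z": 0.15,"wx": 0,"wy": 0,"wz": 0,"gripper": 4}
    - {"x": 0,"y": 0,"z": 0.1,"wx": 0,"wy": 0,"wz": 0,"gripper": 4}
    - {"x": 0,"y": 0,"z": 0,"wx": 0,"wy": 0,"wz": 0,"gripper": 4}
  newtons: 30

```text
time_s: 6.85
position: [0.6271, -0.2988, 0.2431]
tool_rot: [[0.992, -0.13, -0.0], [-0.13, -0.992, 0.0], [-0.0, -0.0, -1.0]]
ft_force: [-1.0, -0.0, -2.7]
grip_width: 0.0462
```

Emit:
step_arm:
  increments:
    - {"x": 0,"y": 0,"z": 0.1,"wx": 0,"wy": 0,"wz": 0,"gripper": 4}
    - {"x": 0,"y": 0,"z": 0.05,"wx": 0,"wy": 0,"wz": 0,"gripper": 4}
    - {"x": 0,"y": 0,"z": 0,"wx": 0,"wy": 0,"wz": 0,"gripper": 4}
  newtons: 30

```text
time_s: 7.15
position: [0.6272, -0.2988, 0.2423]
tool_rot: [[0.992, -0.13, 0.001], [-0.13, -0.992, -0.001], [0.001, 0.0, -1.0]]
ft_force: [-0.7, 0.4, 2.8]
grip_width: 0.046
```

Contact with the mat came at 0.242, as predicted. Releasing and rising.

Emit:
step_arm:
  increments:
    - {"x": 0,"y": 0,"z": 0,"wx": 0,"wy": 0,"wz": 0,"gripper": 4.7}
    - {"x": 0,"y": 0,"z": 0,"wx": 0,"wy": 0,"wz": 0,"gripper": 5}
    - {"x": 0,"y": 0,"z": 0,"wx": 0,"wy": 0,"wz": 0,"gripper": 5.5}
    - {"x": 0,"y": 0,"z": 0,"wx": 0,"wy": 0,"wz": 0,"gripper": 6.5}
    - {"x": 0,"y": 0,"z": 0,"wx": 0,"wy": 0,"wz": 0,"gripper": 8}
    - {"x": 0,"y": 0,"z": 0,"wx": 0,"wy": 0,"wz": 0,"gripper": 8.5}
    - {"x": 0,"y": 0,"z": 0,"wx": 0,"wy": 0,"wz": 0,"gripper": 8.5}
    - {"x": 0,"y": 0,"z": -1.5,"wx": 0,"wy": 0,"wz": 0,"gripper": 8.5}
    - {"x": 0,"y": 0,"z": -3,"wx": 0,"wy": 0,"wz": 0,"gripper": 8.5}
    - {"x": 0,"y": 0,"z": -3,"wx": 0,"wy": 0,"wz": 0,"gripper": 8.5}
    - {"x": 0,"y": 0,"z": -3,"wx": 0,"wy": 0,"wz": 0,"gripper": 8.5}
    - {"x": 0,"y": 0,"z": 0,"wx": 0,"wy": 0,"wz": 0,"gripper": 8.5}
  newtons: 30

```text
time_s: 8.35
position: [0.6272, -0.2988, 0.3518]
tool_rot: [[0.992, -0.13, 0.007], [-0.13, -0.992, -0.005], [0.008, 0.004, -1.0]]
ft_force: [-0.1, -0.0, 0.4]
grip_width: 0.0848
```

Run:
```python
from h import *
print(go((.521,.0112,.2455),-.131))
```

```text
('tool cm (after turn)', array([-14.58, -29.34,  10.63]), 'wz', np.float64(0.001), 'from', array([ 0.6272, -0.2988,  0.3518]), np.float64(-7.44))
```

Emit:
step_arm:
  increments:
    - {"x": -1.46,"y": -2.93,"z": 0,"wx": 0,"wy": 0,"wz": 0,"gripper": 8.5}
    - {"x": -1.46,"y": -2.93,"z": 0,"wx": 0,"wy": 0,"wz": 0,"gripper": 8.5}
    - {"x": -1.46,"y": -2.93,"z": 0,"wx": 0,"wy": 0,"wz": 0,"gripper": 8.5}
    - {"x": -1.46,"y": -2.93,"z": 0,"wx": 0,"wy": 0,"wz": 0,"gripper": 8.5}
    - {"x": -1.46,"y": -2.93,"z": 0,"wx": 0,"wy": 0,"wz": 0,"gripper": 8.5}
    - {"x": -1.46,"y": -2.93,"z": 0,"wx": 0,"wy": 0,"wz": 0,"gripper": 8.5}
    - {"x": -1.46,"y": -2.93,"z": 0,"wx": 0,"wy": 0,"wz": 0,"gripper": 8.5}
    - {"x": -1.46,"y": -2.93,"z": 0,"wx": 0,"wy": 0,"wz": 0,"gripper": 8.5}
    - {"x": -1.46,"y": -2.93,"z": 0,"wx": 0,"wy": 0,"wz": 0,"gripper": 8.5}
    - {"x": -1.46,"y": -2.93,"z": 0,"wx": 0,"wy": 0,"wz": 0,"gripper": 8.5}
    - {"x": 0,"y": 0,"z": 0,"wx": 0,"wy": 0,"wz": 0,"gripper": 8.5}
    - {"x": 0,"y": 0,"z": 3,"wx": 0,"wy": 0,"wz": 0,"gripper": 8.5}
    - {"x": 0,"y": 0,"z": 3,"wx": 0,"wy": 0,"wz": 0,"gripper": 8.5}
    - {"x": 0,"y": 0,"z": 2,"wx": 0,"wy": 0,"wz": 0,"gripper": 8.5}
    - {"x": 0,"y": 0,"z": 1.5,"wx": 0,"wy": 0,"wz": 0,"gripper": 8.5}
    - {"x": 0,"y": 0,"z": 0.6,"wx": 0,"wy": 0,"wz": 0,"gripper": 8.5}
    - {"x": 0,"y": 0,"z": 0,"wx": 0,"wy": 0,"wz": 0,"gripper": 8.5}
  newtons: 30

```text
time_s: 10.05
position: [0.5205, 0.0103, 0.2451]
tool_rot: [[0.992, -0.13, -0.001], [-0.13, -0.992, 0.0], [-0.001, -0.0, -1.0]]
ft_force: [0.6, -0.4, -0.2]
grip_width: 0.0848
```

Emit:
step_arm:
  increments:
    - {"x": 0,"y": 0,"z": 0,"wx": 0,"wy": 0,"wz": 0,"gripper": 6.5}
    - {"x": 0,"y": 0,"z": 0,"wx": 0,"wy": 0,"wz": 0,"gripper": 5.5}
    - {"x": 0,"y": 0,"z": 0,"wx": 0,"wy": 0,"wz": 0,"gripper": 5}
    - {"x": 0,"y": 0,"z": 0,"wx": 0,"wy": 0,"wz": 0,"gripper": 4.7}
    - {"x": 0,"y": 0,"z": 0,"wx": 0,"wy": 0,"wz": 0,"gripper": 4.4}
    - {"x": 0,"y": 0,"z": 0,"wx": 0,"wy": 0,"wz": 0,"gripper": 4}
    - {"x": 0,"y": 0,"z": 0,"wx": 0,"wy": 0,"wz": 0,"gripper": 4}
    - {"x": 0,"y": 0,"z": 0,"wx": 0,"wy": 0,"wz": 0,"gripper": 4}
  newtons: 30

```text
time_s: 10.85
position: [0.5204, 0.0107, 0.2466]
tool_rot: [[0.992, -0.129, 0.001], [-0.129, -0.992, -0.0], [0.001, 0.0, -1.0]]
ft_force: [-2.5, -0.5, 6.6]
grip_width: 0.0467
```

Emit:
step_arm:
  increments:
    - {"x": 0,"y": 0,"z": -0.3,"wx": 0,"wy": 0,"wz": 0,"gripper": 4}
    - {"x": 0,"y": 0,"z": -0.5,"wx": 0,"wy": 0,"wz": 0,"gripper": 4}
    - {"x": 0,"y": 0,"z": -1.2,"wx": 0,"wy": 0,"wz": 0,"gripper": 4}
    - {"x": 0,"y": 0,"z": -1.5,"wx": 0,"wy": 0,"wz": 0,"gripper": 4}
    - {"x": 0,"y": 0,"z": -1.5,"wx": 0,"wy": 0,"wz": 0,"gripper": 4}
    - {"x": 0,"y": 0,"z": -1.5,"wx": 0,"wy": 0,"wz": 0,"gripper": 4}
    - {"x": 0,"y": 0,"z": 0,"wx": 0,"wy": 0,"wz": 0,"gripper": 4}
  newtons: 30

```text
time_s: 11.55
position: [0.5206, 0.0107, 0.3125]
tool_rot: [[0.992, -0.13, 0.004], [-0.13, -0.992, -0.001], [0.004, 0.0, -1.0]]
ft_force: [-0.5, -0.7, -2.8]
grip_width: 0.0465
```

Run:
```python
from h import *
print(go((.535,-.300,.242),-.131))
```

```text
('tool cm (after turn)', array([ 5.49, 30.61,  7.05]), 'wz', np.float64(0.001), 'from', array([0.5206, 0.0107, 0.3125]), np.float64(-7.44))
```

Emit:
step_arm:
  increments:
    - {"x": 0.46,"y": 2.55,"z": 0,"wx": 0,"wy": 0,"wz": 0,"gripper": 4}
    - {"x": 0.46,"y": 2.55,"z": 0,"wx": 0,"wy": 0,"wz": 0,"gripper": 4}
    - {"x": 0.46,"y": 2.55,"z": 0,"wx": 0,"wy": 0,"wz": 0,"gripper": 4}
    - {"x": 0.46,"y": 2.55,"z": 0,"wx": 0,"wy": 0,"wz": 0,"gripper": 4}
    - {"x": 0.46,"y": 2.55,"z": 0,"wx": 0,"wy": 0,"wz": 0,"gripper": 4}
    - {"x": 0.46,"y": 2.55,"z": 0,"wx": 0,"wy": 0,"wz": 0,"gripper": 4}
    - {"x": 0.46,"y": 2.55,"z": 0,"wx": 0,"wy": 0,"wz": 0,"gripper": 4}
    - {"x": 0.46,"y": 2.55,"z": 0,"wx": 0,"wy": 0,"wz": 0,"gripper": 4}
    - {"x": 0.46,"y": 2.55,"z": 0,"wx": 0,"wy": 0,"wz": 0,"gripper": 4}
    - {"x": 0.46,"y": 2.55,"z": 0,"wx": 0,"wy": 0,"wz": 0,"gripper": 4}
    - {"x": 0.46,"y": 2.55,"z": 0,"wx": 0,"wy": 0,"wz": 0,"gripper": 4}
    - {"x": 0.46,"y": 2.55,"z": 0,"wx": 0,"wy": 0,"wz": 0,"gripper": 4}
    - {"x": 0,"y": 0,"z": 0,"wx": 0,"wy": 0,"wz": 0,"gripper": 4}
    - {"x": 0,"y": 0,"z": 2,"wx": 0,"wy": 0,"wz": 0,"gripper": 4}
    - {"x": 0,"y": 0,"z": 2,"wx": 0,"wy": 0,"wz": 0,"gripper": 4}
    - {"x": 0,"y": 0,"z": 1.5,"wx": 0,"wy": 0,"wz": 0,"gripper": 4}
    - {"x": 0,"y": 0,"z": 0.8,"wx": 0,"wy": 0,"wz": 0,"gripper": 4}
    - {"x": 0,"y": 0,"z": 0.3,"wx": 0,"wy": 0,"wz": 0,"gripper": 4}
    - {"x": 0,"y": 0,"z": 0,"wx": 0,"wy": 0,"wz": 0,"gripper": 4}
  newtons: 30

```text
time_s: 13.45
position: [0.5355, -0.2997, 0.2447]
tool_rot: [[0.992, -0.129, -0.0], [-0.129, -0.992, 0.0], [-0.0, -0.0, -1.0]]
ft_force: [0.4, 0.6, -2.0]
grip_width: 0.0465
```

Emit:
step_arm:
  increments:
    - {"x": 0,"y": 0,"z": 0.15,"wx": 0,"wy": 0,"wz": 0,"gripper": 4}
    - {"x": 0,"y": 0,"z": 0.1,"wx": 0,"wy": 0,"wz": 0,"gripper": 4}
    - {"x": 0,"y": 0,"z": 0,"wx": 0,"wy": 0,"wz": 0,"gripper": 4}
  newtons: 30

```text
time_s: 13.75
position: [0.5354, -0.2999, 0.2425]
tool_rot: [[0.992, -0.13, 0.0], [-0.13, -0.992, -0.0], [0.0, 0.0, -1.0]]
ft_force: [0.2, -0.7, -1.1]
grip_width: 0.0464
```

Next I'll touch down, release and rise, then head back to blue.

Emit:
step_arm:
  increments:
    - {"x": 0,"y": 0,"z": 0.1,"wx": 0,"wy": 0,"wz": 0,"gripper": 4}
    - {"x": 0,"y": 0,"z": 0,"wx": 0,"wy": 0,"wz": 0,"gripper": 4}
    - {"x": 0,"y": 0,"z": 0,"wx": 0,"wy": 0,"wz": 0,"gripper": 4.7}
    - {"x": 0,"y": 0,"z": 0,"wx": 0,"wy": 0,"wz": 0,"gripper": 5}
    - {"x": 0,"y": 0,"z": 0,"wx": 0,"wy": 0,"wz": 0,"gripper": 5.5}
    - {"x": 0,"y": 0,"z": 0,"wx": 0,"wy": 0,"wz": 0,"gripper": 6.5}
    - {"x": 0,"y": 0,"z": 0,"wx": 0,"wy": 0,"wz": 0,"gripper": 7.5}
    - {"x": 0,"y": 0,"z": 0,"wx": 0,"wy": 0,"wz": 0,"gripper": 7.5}
    - {"x": 0,"y": 0,"z": -1.5,"wx": 0,"wy": 0,"wz": 0,"gripper": 7.5}
    - {"x": 0,"y": 0,"z": -3,"wx": 0,"wy": 0,"wz": 0,"gripper": 8.5}
    - {"x": 0,"y": 0,"z": -3,"wx": 0,"wy": 0,"wz": 0,"gripper": 8.5}
    - {"x": 0,"y": 0,"z": -3,"wx": 0,"wy": 0,"wz": 0,"gripper": 8.5}
    - {"x": 0,"y": 0,"z": 0,"wx": 0,"wy": 0,"wz": 0,"gripper": 8.5}
  newtons: 30

```text
time_s: 15.05
position: [0.5356, -0.3, 0.3506]
tool_rot: [[0.992, -0.13, 0.006], [-0.129, -0.992, -0.005], [0.007, 0.004, -1.0]]
ft_force: [-0.3, 0.3, 0.1]
grip_width: 0.085
```

Run:
```python
from h import *
print(go((.533,.1022,.2455),-.131))
```

```text
('tool cm (after turn)', array([ -5.52, -39.84,  10.51]), 'wz', np.float64(0.001), 'from', array([ 0.5356, -0.3   ,  0.3506]), np.float64(-7.44))
```

Emit:
step_arm:
  increments:
    - {"x": -0.46,"y": -3.32,"z": 0,"wx": 0,"wy": 0,"wz": 0,"gripper": 8.5}
    - {"x": -0.46,"y": -3.32,"z": 0,"wx": 0,"wy": 0,"wz": 0,"gripper": 8.5}
    - {"x": -0.46,"y": -3.32,"z": 0,"wx": 0,"wy": 0,"wz": 0,"gripper": 8.5}
    - {"x": -0.46,"y": -3.32,"z": 0,"wx": 0,"wy": 0,"wz": 0,"gripper": 8.5}
    - {"x": -0.46,"y": -3.32,"z": 0,"wx": 0,"wy": 0,"wz": 0,"gripper": 8.5}
    - {"x": -0.46,"y": -3.32,"z": 0,"wx": 0,"wy": 0,"wz": 0,"gripper": 8.5}
    - {"x": -0.46,"y": -3.32,"z": 0,"wx": 0,"wy": 0,"wz": 0,"gripper": 8.5}
    - {"x": -0.46,"y": -3.32,"z": 0,"wx": 0,"wy": 0,"wz": 0,"gripper": 8.5}
    - {"x": -0.46,"y": -3.32,"z": 0,"wx": 0,"wy": 0,"wz": 0,"gripper": 8.5}
    - {"x": -0.46,"y": -3.32,"z": 0,"wx": 0,"wy": 0,"wz": 0,"gripper": 8.5}
    - {"x": -0.46,"y": -3.32,"z": 0,"wx": 0,"wy": 0,"wz": 0,"gripper": 8.5}
    - {"x": -0.46,"y": -3.32,"z": 0,"wx": 0,"wy": 0,"wz": 0,"gripper": 8.5}
    - {"x": 0,"y": 0,"z": 0,"wx": 0,"wy": 0,"wz": 0,"gripper": 8.5}
    - {"x": 0,"y": 0,"z": 3,"wx": 0,"wy": 0,"wz": 0,"gripper": 8.5}
    - {"x": 0,"y": 0,"z": 3,"wx": 0,"wy": 0,"wz": 0,"gripper": 8.5}
    - {"x": 0,"y": 0,"z": 2,"wx": 0,"wy": 0,"wz": 0,"gripper": 8.5}
    - {"x": 0,"y": 0,"z": 1.5,"wx": 0,"wy": 0,"wz": 0,"gripper": 8.5}
    - {"x": 0,"y": 0,"z": 0.8,"wx": 0,"wy": 0,"wz": 0,"gripper": 8.5}
    - {"x": 0,"y": 0,"z": 0.1,"wx": 0,"wy": 0,"wz": 0,"gripper": 8.5}
    - {"x": 0,"y": 0,"z": 0,"wx": 0,"wy": 0,"wz": 0,"gripper": 8.5}
  newtons: 30

```text
time_s: 17.05
position: [0.5325, 0.1021, 0.2425]
tool_rot: [[0.992, -0.13, 0.0], [-0.13, -0.992, -0.0], [0.0, -0.0, -1.0]]
ft_force: [0.7, 0.9, 0.6]
grip_width: 0.085
```

Emit:
step_arm:
  increments:
    - {"x": 0,"y": 0,"z": 0,"wx": 0,"wy": 0,"wz": 0,"gripper": 6.5}
    - {"x": 0,"y": 0,"z": 0,"wx": 0,"wy": 0,"wz": 0,"gripper": 5.5}
    - {"x": 0,"y": 0,"z": 0,"wx": 0,"wy": 0,"wz": 0,"gripper": 5}
    - {"x": 0,"y": 0,"z": 0,"wx": 0,"wy": 0,"wz": 0,"gripper": 4.7}
    - {"x": 0,"y": 0,"z": 0,"wx": 0,"wy": 0,"wz": 0,"gripper": 4.4}
    - {"x": 0,"y": 0,"z": 0,"wx": 0,"wy": 0,"wz": 0,"gripper": 4}
    - {"x": 0,"y": 0,"z": 0,"wx": 0,"wy": 0,"wz": 0,"gripper": 4}
    - {"x": 0,"y": 0,"z": 0,"wx": 0,"wy": 0,"wz": 0,"gripper": 4}
  newtons: 30

```text
time_s: 17.85
position: [0.5323, 0.1024, 0.2428]
tool_rot: [[0.992, -0.129, 0.001], [-0.129, -0.992, 0.0], [0.001, -0.0, -1.0]]
ft_force: [-2.0, 0.8, 5.5]
grip_width: 0.0469
```

Emit:
step_arm:
  increments:
    - {"x": 0,"y": 0,"z": -0.3,"wx": 0,"wy": 0,"wz": 0,"gripper": 4}
    - {"x": 0,"y": 0,"z": -0.5,"wx": 0,"wy": 0,"wz": 0,"gripper": 4}
    - {"x": 0,"y": 0,"z": -1.2,"wx": 0,"wy": 0,"wz": 0,"gripper": 4}
    - {"x": 0,"y": 0,"z": -1.5,"wx": 0,"wy": 0,"wz": 0,"gripper": 4}
    - {"x": 0,"y": 0,"z": -1.5,"wx": 0,"wy": 0,"wz": 0,"gripper": 4}
    - {"x": 0,"y": 0,"z": -1.5,"wx": 0,"wy": 0,"wz": 0,"gripper": 4}
    - {"x": 0,"y": 0,"z": 0,"wx": 0,"wy": 0,"wz": 0,"gripper": 4}
  newtons: 30

```text
time_s: 18.55
position: [0.5325, 0.1023, 0.3096]
tool_rot: [[0.992, -0.13, 0.004], [-0.13, -0.992, -0.0], [0.004, -0.0, -1.0]]
ft_force: [0.0, 0.0, -2.5]
grip_width: 0.0469
```

Run:
```python
from h import *
print(go((.445,-.302,.238),-.131))
```

```text
('tool cm (after turn)', array([-3.4 , 41.23,  7.16]), 'wz', np.float64(0.001), 'from', array([0.5325, 0.1023, 0.3096]), np.float64(-7.44))
```

Emit:
step_arm:
  increments:
    - {"x": -0.34,"y": 2.95,"z": 0,"wx": 0,"wy": 0,"wz": 0,"gripper": 4}
    - {"x": -0.34,"y": 2.95,"z": 0,"wx": 0,"wy": 0,"wz": 0,"gripper": 4}
    - {"x": -0.34,"y": 2.95,"z": 0,"wx": 0,"wy": 0,"wz": 0,"gripper": 4}
    - {"x": -0.34,"y": 2.95,"z": 0,"wx": 0,"wy": 0,"wz": 0,"gripper": 4}
    - {"x": -0.34,"y": 2.95,"z": 0,"wx": 0,"wy": 0,"wz": 0,"gripper": 4}
    - {"x": -0.34,"y": 2.95,"z": 0,"wx": 0,"wy": 0,"wz": 0,"gripper": 4}
    - {"x": -0.34,"y": 2.95,"z": 0,"wx": 0,"wy": 0,"wz": 0,"gripper": 4}
    - {"x": -0.34,"y": 2.95,"z": 0,"wx": 0,"wy": 0,"wz": 0,"gripper": 4}
    - {"x": -0.34,"y": 2.95,"z": 0,"wx": 0,"wy": 0,"wz": 0,"gripper": 4}
    - {"x": -0.34,"y": 2.95,"z": 0,"wx": 0,"wy": 0,"wz": 0,"gripper": 4}
    - {"x": 0,"y": 2.95,"z": 0,"wx": 0,"wy": 0,"wz": 0,"gripper": 4}
    - {"x": 0,"y": 2.95,"z": 0,"wx": 0,"wy": 0,"wz": 0,"gripper": 4}
    - {"x": 0,"y": 2.95,"z": 0,"wx": 0,"wy": 0,"wz": 0,"gripper": 4}
    - {"x": 0,"y": 2.9,"z": 0,"wx": 0,"wy": 0,"wz": 0,"gripper": 4}
    - {"x": 0,"y": 0,"z": 0,"wx": 0,"wy": 0,"wz": 0,"gripper": 4}
    - {"x": 0,"y": 0,"z": 2,"wx": 0,"wy": 0,"wz": 0,"gripper": 4}
    - {"x": 0,"y": 0,"z": 2,"wx": 0,"wy": 0,"wz": 0,"gripper": 4}
    - {"x": 0,"y": 0,"z": 2,"wx": 0,"wy": 0,"wz": 0,"gripper": 4}
    - {"x": 0,"y": 0,"z": 0.6,"wx": 0,"wy": 0,"wz": 0,"gripper": 4}
    - {"x": 0,"y": 0,"z": 0,"wx": 0,"wy": 0,"wz": 0,"gripper": 4}
  newtons: 30

```text
time_s: 20.55
position: [0.4452, -0.3019, 0.2406]
tool_rot: [[0.992, -0.129, -0.001], [-0.129, -0.992, 0.001], [-0.001, -0.001, -1.0]]
ft_force: [0.8, 0.3, -2.0]
grip_width: 0.047
```

Emit:
step_arm:
  increments:
    - {"x": 0,"y": 0,"z": 0.15,"wx": 0,"wy": 0,"wz": 0,"gripper": 4}
    - {"x": 0,"y": 0,"z": 0.1,"wx": 0,"wy": 0,"wz": 0,"gripper": 4}
    - {"x": 0,"y": 0,"z": 0,"wx": 0,"wy": 0,"wz": 0,"gripper": 4}
  newtons: 30

```text
time_s: 20.85
position: [0.4452, -0.3023, 0.2393]
tool_rot: [[0.992, -0.13, 0.001], [-0.13, -0.992, -0.001], [0.001, 0.001, -1.0]]
ft_force: [-0.3, -0.6, -2.6]
grip_width: 0.0469
```

Emit:
step_arm:
  increments:
    - {"x": 0,"y": 0,"z": 0.05,"wx": 0,"wy": 0,"wz": 0,"gripper": 4}
    - {"x": 0,"y": 0,"z": 0,"wx": 0,"wy": 0,"wz": 0,"gripper": 4}
    - {"x": 0,"y": 0,"z": 0,"wx": 0,"wy": 0,"wz": 0,"gripper": 4.7}
    - {"x": 0,"y": 0,"z": 0,"wx": 0,"wy": 0,"wz": 0,"gripper": 5}
    - {"x": 0,"y": 0,"z": 0,"wx": 0,"wy": 0,"wz": 0,"gripper": 5.5}
    - {"x": 0,"y": 0,"z": 0,"wx": 0,"wy": 0,"wz": 0,"gripper": 6.5}
    - {"x": 0,"y": 0,"z": 0,"wx": 0,"wy": 0,"wz": 0,"gripper": 7.5}
    - {"x": 0,"y": 0,"z": 0,"wx": 0,"wy": 0,"wz": 0,"gripper": 7.5}
    - {"x": 0,"y": 0,"z": -1.5,"wx": 0,"wy": 0,"wz": 0,"gripper": 7.5}
    - {"x": 0,"y": 0,"z": -3,"wx": 0,"wy": 0,"wz": 0,"gripper": 7.5}
    - {"x": 0,"y": 0,"z": -3,"wx": 0,"wy": 0,"wz": 0,"gripper": 8}
    - {"x": 0,"y": 0,"z": -3,"wx": 0,"wy": 0,"wz": 0,"gripper": 8}
    - {"x": -3,"y": -3,"z": 0,"wx": 0,"wy": 0,"wz": 0,"gripper": 8}
    - {"x": -3,"y": -3,"z": 0,"wx": 0,"wy": 0,"wz": 0,"gripper": 8}
    - {"x": -2,"y": -3,"z": 0,"wx": 0,"wy": 0,"wz": 0,"gripper": 8}
    - {"x": 0,"y": -3,"z": 0,"wx": 0,"wy": 0,"wz": 0,"gripper": 8}
    - {"x": 0,"y": 0,"z": 0,"wx": 0,"wy": 0,"wz": 0,"gripper": 8}
  newtons: 30

```text
time_s: 22.55
position: [0.3808, -0.1704, 0.3435]
tool_rot: [[0.992, -0.127, 0.0], [-0.127, -0.992, 0.001], [-0.0, -0.001, -1.0]]
ft_force: [0.1, -0.2, -1.4]
grip_width: 0.0798
```

Run:
```python
from h import *
d=cam("top"); im=d["color"]; cv2.imwrite("pics/t4.png",cv2.resize(im[140:290,95:395],None,fx=2.6,fy=2.6,interpolation=cv2.INTER_CUBIC)); np.save("top4.npy",im)
hsv=cv2.cvtColor(im,cv2.COLOR_BGR2HSV); H,S,V=[hsv[...,i].astype(int) for i in range(3)]
roi=np.zeros(H.shape,bool);roi[160:270,180:400]=1
M=dict(blue=(H>105)&(H<130)&(S>120)&(V>60),yel=(H>20)&(H<35)&(S>150)&(V>70),red=((H<5)|(H>174))&(S>180)&(V>60))
for nm,m in M.items():
    for c,s in blobs(m&roi,60)[0]:
        k=s[:2]+(s[2:4]-1)/2.; print(nm,c,s,"centroid@.009",ray(d,[c],.009)[0][:2],"bbox",ray(d,[k],.009)[0][:2])
roi2=np.zeros(H.shape,bool);roi2[165:215,205:285]=1
for nm,m in dict(pale=(H<25)&(V>140)&(S<170),dark=(H<15)&(V<110)&(S>60)).items():
    for c,s in blobs(m&roi2,40)[0]: print(nm,c,s,ray(d,[c],.05)[0])
```

```text
blue [204.84482759 211.00689655] [192 198  27  27 580] centroid@.009 [0.53303978 0.10209208] bbox [0.53306875 0.10169822]
blue [370.34051724 250.07758621] [363 240  19  21 232] centroid@.009 [ 0.44608549 -0.31873236] bbox [ 0.44640376 -0.32290534]
yel [240.31331169 216.58603896] [227 203  28  28 616] centroid@.009 [0.52133608 0.01132415] bbox [0.52156967 0.01085618]
yel [364.55240793 213.71104816] [353 202  27  22 353] centroid@.009 [ 0.53784924 -0.3050723 ] bbox [ 0.54106589 -0.30878573]
red [365.08196721 176.63114754] [354 164  26  24 366] centroid@.009 [ 0.63421906 -0.30725327] bbox [ 0.63729896 -0.31093119]
red [276.05227656 222.30016863] [263 209  27  27 593] centroid@.009 [ 0.50934911 -0.07995654] bbox [ 0.5101107 -0.0798083]
pale [222.9047619  187.68571429] [215 180  17  17 210] [0.58759966 0.05573011 0.05      ]
dark [264.55648536 195.41841004] [257 187  17  18 239] [ 0.57123345 -0.04781045  0.05      ]
```

View pics/t4.png

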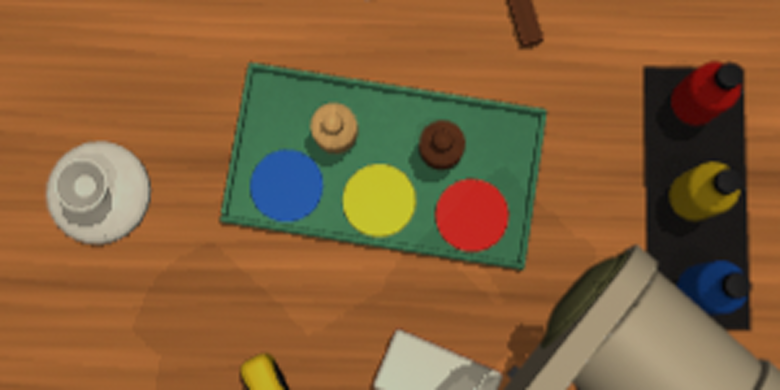

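The three bottles stand upright on the mat: red at (720,95), yellow at (710,190) and blue at (720,290) in the crop. All coasters are visible and fit the 92 mm row. Now the cup rim, measured from both views.

Run:
```python
from h import *
out=[]
for n,(x0,y0,x1,y1) in dict(top=(108,188,158,238),side=(180,290,265,375)).items():
    d=cam(n); im=d["color"]; c=im[y0:y1,x0:x1]; k=cv2.createCLAHE(3,(2,2)).apply(cv2.cvtColor(c,cv2.COLOR_BGR2GRAY))
    out.append(cv2.resize(cv2.cvtColor(k,cv2.COLOR_GRAY2BGR),(390,390),interpolation=cv2.INTER_CUBIC))
    out[-1]=cv2.copyMakeBorder(out[-1],0,0,0,5,cv2.BORDER_CONSTANT)
cv2.imwrite("pics/cup.png",np.hstack(out))
```

```text
(no output)
```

View pics/cup.png

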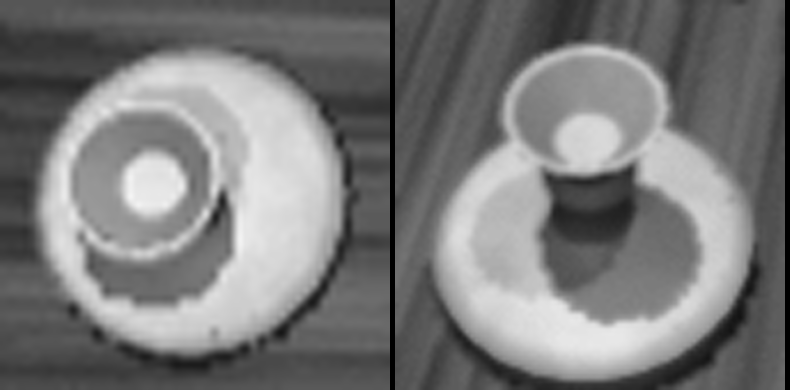

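Rim centre by the picture: top (125.8,210.6), side (221.2,313.4).

Run:
```python
from h import *
t=cam("top"); s=cam("side")
print("rim top",ray(t,[[125.8,210.6]],.071)[0],"side",ray(s,[[221.2,313.4]],.071)[0])
# width check
print("top rim width",np.ptp(ray(t,[[125.8-9.9,210.6],[125.8+9.9,210.6]],.071)[:,1]))
print("foot top",ray(t,[[132,213.5]],.006)[0])
# pale in side: half-way point
im=s["color"];hsv=cv2.cvtColor(im,cv2.COLOR_BGR2HSV);H,S,V=[hsv[...,i].astype(int) for i in range(3)]
m=(H<25)&(H>8)&(V>130)&(S>60)&(S<180); r=np.zeros_like(m); r[195:250,195:235]=1
for c,k in blobs(m&r,60)[0]: print("pale side",c,k,ray(s,[c],.043)[0])
print(go((.5868,.0555,.204),-.131))
```

```text
rim top [0.52140019 0.28486633 0.071     ] side [0.52083685 0.28871469 0.071     ]
top rim width 0.047155851091346734
foot top [0.52173897 0.28706049 0.006     ]
pale side [200.63967611 203.44939271] [195 195  18  26 247] [6.30885902e-01 5.52277198e-04 4.30000000e-02]
pale side [215.67741935 218.55913978] [205 212  23  13 186] [0.58982806 0.04382755 0.043     ]
('tool cm (after turn)', array([ 17.35, -25.41,  13.92]), 'wz', np.float64(0.0), 'from', array([ 0.3816, -0.1738,  0.3432]), np.float64(-7.49))
```

Emit:
step_arm:
  increments:
    - {"x": 1.74,"y": -2.54,"z": 0,"wx": 0,"wy": 0,"wz": 0,"gripper": 8}
    - {"x": 1.74,"y": -2.54,"z": 0,"wx": 0,"wy": 0,"wz": 0,"gripper": 8}
    - {"x": 1.74,"y": -2.54,"z": 0,"wx": 0,"wy": 0,"wz": 0,"gripper": 8}
    - {"x": 1.74,"y": -2.54,"z": 0,"wx": 0,"wy": 0,"wz": 0,"gripper": 8}
    - {"x": 1.74,"y": -2.54,"z": 0,"wx": 0,"wy": 0,"wz": 0,"gripper": 8}
    - {"x": 1.74,"y": -2.54,"z": 0,"wx": 0,"wy": 0,"wz": 0,"gripper": 8}
    - {"x": 1.74,"y": -2.54,"z": 0,"wx": 0,"wy": 0,"wz": 0,"gripper": 8}
    - {"x": 1.74,"y": -2.54,"z": 0,"wx": 0,"wy": 0,"wz": 0,"gripper": 8}
    - {"x": 1.74,"y": -2.54,"z": 0,"wx": 0,"wy": 0,"wz": 0,"gripper": 8}
    - {"x": 1.74,"y": -2.54,"z": 0,"wx": 0,"wy": 0,"wz": 0,"gripper": 8}
    - {"x": 0,"y": 0,"z": 3,"wx": 0,"wy": 0,"wz": 0,"gripper": 8}
    - {"x": 0,"y": 0,"z": 3,"wx": 0,"wy": 0,"wz": 0,"gripper": 8}
    - {"x": 0,"y": 0,"z": 0,"wx": 0,"wy": 0,"wz": 0,"gripper": 8}
  newtons: 25

```text
time_s: 24.1
position: [0.5867, 0.0558, 0.2793]
tool_rot: [[0.991, -0.13, -0.008], [-0.13, -0.991, 0.001], [-0.008, 0.0, -1.0]]
ft_force: [-0.0, -0.6, 0.3]
grip_width: 0.0803
```

Run:
```python
from h import *
print(go((.5868,.0555,.204),-.131))
```

```text
('tool cm (after turn)', array([0.02, 0.03, 7.53]), 'wz', np.float64(0.0), 'from', array([0.5867, 0.0558, 0.2793]), np.float64(-7.49))
```

Emit:
step_arm:
  increments:
    - {"x": 0,"y": 0,"z": 3,"wx": 0,"wy": 0,"wz": 0,"gripper": 8}
    - {"x": 0,"y": 0,"z": 3,"wx": 0,"wy": 0,"wz": 0,"gripper": 8}
    - {"x": 0,"y": 0,"z": 1.2,"wx": 0,"wy": 0,"wz": 0,"gripper": 8}
    - {"x": 0,"y": 0,"z": 0.2,"wx": 0,"wy": 0,"wz": 0,"gripper": 8}
    - {"x": 0,"y": 0,"z": 0,"wx": 0,"wy": 0,"wz": 0,"gripper": 7}
    - {"x": 0,"y": 0,"z": 0,"wx": 0,"wy": 0,"wz": 0,"gripper": 6}
    - {"x": 0,"y": 0,"z": 0,"wx": 0,"wy": 0,"wz": 0,"gripper": 5.4}
  newtons: 25

```text
time_s: 24.8
position: [0.5871, 0.0563, 0.2105]
tool_rot: [[0.992, -0.13, 0.002], [-0.13, -0.992, -0.0], [0.002, -0.0, -1.0]]
ft_force: [0.1, 0.2, 0.4]
grip_width: 0.0542
```

Emit:
step_arm:
  increments:
    - {"x": 0,"y": 0,"z": 0,"wx": 0,"wy": 0,"wz": 0,"gripper": 4.9}
    - {"x": 0,"y": 0,"z": 0,"wx": 0,"wy": 0,"wz": 0,"gripper": 4.6}
    - {"x": 0,"y": 0,"z": 0,"wx": 0,"wy": 0,"wz": 0,"gripper": 4.3}
    - {"x": 0,"y": 0,"z": 0,"wx": 0,"wy": 0,"wz": 0,"gripper": 4}
    - {"x": 0,"y": 0,"z": 0,"wx": 0,"wy": 0,"wz": 0,"gripper": 3.6}
    - {"x": 0,"y": 0,"z": 0,"wx": 0,"wy": 0,"wz": 0,"gripper": 3.6}
    - {"x": 0,"y": 0,"z": 0,"wx": 0,"wy": 0,"wz": 0,"gripper": 3.6}
  newtons: 25

```text
time_s: 25.5
position: [0.5868, 0.0564, 0.2096]
tool_rot: [[0.992, -0.13, 0.0], [-0.13, -0.992, -0.0], [0.0, -0.0, -1.0]]
ft_force: [-1.6, 0.0, 6.2]
grip_width: 0.0427
```

Emit:
step_arm:
  increments:
    - {"x": 0,"y": 0,"z": -0.3,"wx": 0,"wy": 0,"wz": 0,"gripper": 3.6}
    - {"x": 0,"y": 0,"z": -0.7,"wx": 0,"wy": 0,"wz": 0,"gripper": 3.6}
    - {"x": 0,"y": 0,"z": -2,"wx": 0,"wy": 0,"wz": 0,"gripper": 3.6}
    - {"x": 0,"y": 0,"z": -3,"wx": 0,"wy": 0,"wz": 0,"gripper": 3.6}
    - {"x": 0,"y": 0,"z": -3,"wx": 0,"wy": 0,"wz": 0,"gripper": 3.6}
    - {"x": 0,"y": 0,"z": -3,"wx": 0,"wy": 0,"wz": 0,"gripper": 3.6}
    - {"x": 0,"y": 0,"z": 0,"wx": 0,"wy": 0,"wz": 0,"gripper": 3.6}
    - {"x": 0,"y": 0,"z": 0,"wx": 0,"wy": 0,"wz": 0,"gripper": 3.6}
  newtons: 25

```text
time_s: 26.3
position: [0.5867, 0.0564, 0.3296]
tool_rot: [[0.992, -0.13, 0.001], [-0.13, -0.992, -0.0], [0.001, -0.0, -1.0]]
ft_force: [0.5, -1.0, -1.3]
grip_width: 0.0427
```

Run:
```python
from h import *
print(go((.5212,.2868,.32),-.131))
d=cam("side"); im=d["color"]; cv2.imwrite("pics/s5.png",cv2.resize(im[60:280,130:350],None,fx=2.5,fy=2.5))
```

```text
('tool cm (after turn)', array([ -9.5 , -21.99,   0.96]), 'wz', np.float64(0.001), 'from', array([0.5867, 0.0564, 0.3296]), np.float64(-7.45))
```

View pics/s5.png

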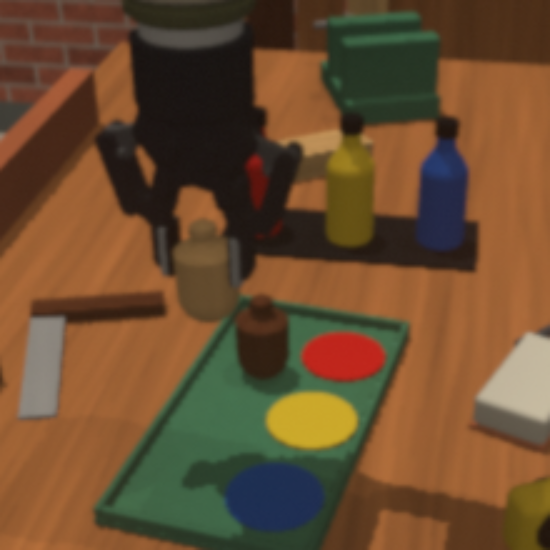

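The pale finial is held upright. I'll carry it over the cup.

Emit:
step_arm:
  increments:
    - {"x": -0.95,"y": -2.2,"z": 0,"wx": 0,"wy": 0,"wz": 0,"gripper": 3.6}
    - {"x": -0.95,"y": -2.2,"z": 0,"wx": 0,"wy": 0,"wz": 0,"gripper": 3.6}
    - {"x": -0.95,"y": -2.2,"z": 0,"wx": 0,"wy": 0,"wz": 0,"gripper": 3.6}
    - {"x": -0.95,"y": -2.2,"z": 0,"wx": 0,"wy": 0,"wz": 0,"gripper": 3.6}
    - {"x": -0.95,"y": -2.2,"z": 0,"wx": 0,"wy": 0,"wz": 0,"gripper": 3.6}
    - {"x": -0.95,"y": -2.2,"z": 0,"wx": 0,"wy": 0,"wz": 0,"gripper": 3.6}
    - {"x": -0.95,"y": -2.2,"z": 0,"wx": 0,"wy": 0,"wz": 0,"gripper": 3.6}
    - {"x": -0.95,"y": -2.2,"z": 0,"wx": 0,"wy": 0,"wz": 0,"gripper": 3.6}
    - {"x": -0.95,"y": -2.2,"z": 0,"wx": 0,"wy": 0,"wz": 0,"gripper": 3.6}
    - {"x": -0.95,"y": -2.2,"z": 0,"wx": 0,"wy": 0,"wz": 0,"gripper": 3.6}
    - {"x": 0,"y": 0,"z": 0,"wx": 0,"wy": 0,"wz": 0,"gripper": 3.6}
    - {"x": 0,"y": 0,"z": 2,"wx": 0,"wy": 0,"wz": 0,"gripper": 3.6}
    - {"x": 0,"y": 0,"z": 1.5,"wx": 0,"wy": 0,"wz": 0,"gripper": 3.6}
    - {"x": 0,"y": 0,"z": 0,"wx": 0,"wy": 0,"wz": 0,"gripper": 3.6}
    - {"x": 0,"y": 0,"z": 0,"wx": 0,"wy": 0,"wz": 0,"gripper": 3.6}
  newtons: 25

```text
time_s: 27.85
position: [0.5215, 0.2863, 0.294]
tool_rot: [[0.991, -0.13, -0.001], [-0.13, -0.991, -0.0], [-0.001, 0.001, -1.0]]
ft_force: [-0.1, 0.8, 0.1]
grip_width: 0.0426
```

Run:
```python
from h import *
print(go((.5212,.2868,.2636),-.131))
d=cam("side"); im=d["color"]; cv2.imwrite("pics/s6.png",cv2.resize(im[240:380,150:300],None,fx=5,fy=4.2,interpolation=cv2.INTER_CUBIC) if 0 else cv2.resize(im[230:380,145:295],None,fx=4,fy=4,interpolation=cv2.INTER_CUBIC))
```

```text
('tool cm (after turn)', array([-0.03, -0.04,  3.04]), 'wz', np.float64(0.001), 'from', array([0.5215, 0.2863, 0.294 ]), np.float64(-7.48))
```

View pics/s6.png

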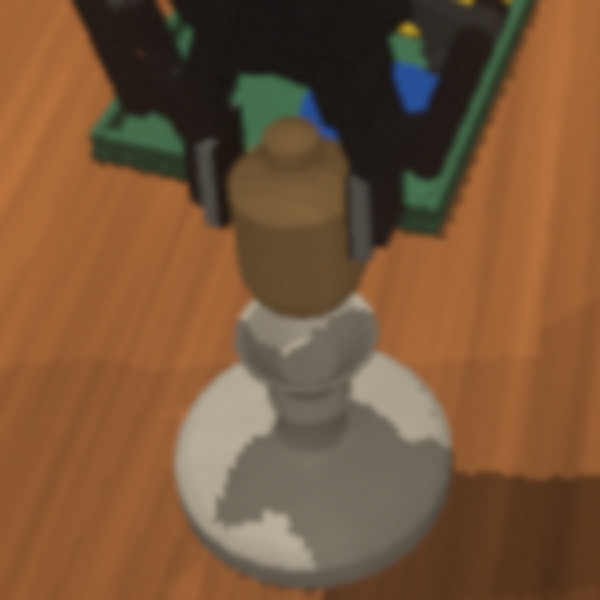

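The finial axis passes x≈303 and the cup centre is x≈307 in the crop, so they agree to about 1 mm. Lowering slowly while watching the force.

Emit:
step_arm:
  increments:
    - {"x": -0.08,"y": -0.04,"z": 1,"wx": 0,"wy": 0,"wz": 0,"gripper": 3.6}
    - {"x": 0,"y": 0,"z": 0.8,"wx": 0,"wy": 0,"wz": 0,"gripper": 3.6}
    - {"x": 0,"y": 0,"z": 0.4,"wx": 0,"wy": 0,"wz": 0,"gripper": 3.6}
    - {"x": 0,"y": 0,"z": 0.2,"wx": 0,"wy": 0,"wz": 0,"gripper": 3.6}
    - {"x": 0,"y": 0,"z": 0,"wx": 0,"wy": 0,"wz": 0,"gripper": 3.6}
    - {"x": 0,"y": 0,"z": 0,"wx": 0,"wy": 0,"wz": 0,"gripper": 3.6}
  newtons: 25

```text
time_s: 28.5
position: [0.5205, 0.2873, 0.2704]
tool_rot: [[0.992, -0.13, 0.0], [-0.13, -0.992, 0.0], [0.0, -0.0, -1.0]]
ft_force: [0.4, -0.1, -0.4]
grip_width: 0.0428
```

Emit:
step_arm:
  increments:
    - {"x": 0,"y": 0,"z": 0.15,"wx": 0,"wy": 0,"wz": 0,"gripper": 3.6}
    - {"x": 0,"y": 0,"z": 0.1,"wx": 0,"wy": 0,"wz": 0,"gripper": 3.6}
    - {"x": 0,"y": 0,"z": 0.1,"wx": 0,"wy": 0,"wz": 0,"gripper": 3.6}
    - {"x": 0,"y": 0,"z": 0,"wx": 0,"wy": 0,"wz": 0,"gripper": 3.6}
  newtons: 25

```text
time_s: 28.9
position: [0.5204, 0.2873, 0.2666]
tool_rot: [[0.992, -0.13, -0.0], [-0.13, -0.992, -0.0], [-0.0, 0.0, -1.0]]
ft_force: [-0.4, 0.5, -0.5]
grip_width: 0.0431
```

Emit:
step_arm:
  increments:
    - {"x": 0,"y": 0,"z": 0.1,"wx": 0,"wy": 0,"wz": 0,"gripper": 3.6}
    - {"x": 0,"y": 0,"z": 0.1,"wx": 0,"wy": 0,"wz": 0,"gripper": 3.6}
    - {"x": 0,"y": 0,"z": 0,"wx": 0,"wy": 0,"wz": 0,"gripper": 3.6}
    - {"x": 0,"y": 0,"z": 0,"wx": 0,"wy": 0,"wz": 0,"gripper": 3.6}
  newtons: 25

```text
time_s: 29.3
position: [0.5204, 0.2873, 0.2647]
tool_rot: [[0.992, -0.13, -0.0], [-0.13, -0.992, 0.0], [-0.0, -0.0, -1.0]]
ft_force: [1.0, 0.5, -0.7]
grip_width: 0.0429
```

Emit:
step_arm:
  increments:
    - {"x": 0,"y": 0,"z": 0.1,"wx": 0,"wy": 0,"wz": 0,"gripper": 3.6}
    - {"x": 0,"y": 0,"z": 0,"wx": 0,"wy": 0,"wz": 0,"gripper": 3.6}
    - {"x": 0,"y": 0,"z": 0,"wx": 0,"wy": 0,"wz": 0,"gripper": 3.6}
  newtons: 25

```text
time_s: 29.6
position: [0.5206, 0.2873, 0.264]
tool_rot: [[0.992, -0.13, 0.001], [-0.13, -0.992, 0.0], [0.001, -0.0, -1.0]]
ft_force: [1.3, 0.5, 1.0]
grip_width: 0.0426
```

Emit:
step_arm:
  increments:
    - {"x": 0.04,"y": 0,"z": 0.1,"wx": 0,"wy": 0,"wz": 0,"gripper": 3.6}
    - {"x": 0,"y": 0,"z": 0.05,"wx": 0,"wy": 0,"wz": 0,"gripper": 3.6}
    - {"x": 0,"y": 0,"z": 0,"wx": 0,"wy": 0,"wz": 0,"gripper": 3.6}
  newtons: 25

```text
time_s: 29.9
position: [0.5211, 0.2871, 0.263]
tool_rot: [[0.992, -0.13, 0.002], [-0.13, -0.992, 0.0], [0.002, -0.0, -1.0]]
ft_force: [2.0, -1.5, 5.8]
grip_width: 0.0426
```

It is seated: TCP 0.263 against the expected 0.2636, with 5.8 N upward. Releasing gently.

Emit:
step_arm:
  increments:
    - {"x": 0,"y": 0,"z": 0,"wx": 0,"wy": 0,"wz": 0,"gripper": 4.3}
    - {"x": 0,"y": 0,"z": 0,"wx": 0,"wy": 0,"wz": 0,"gripper": 4.5}
    - {"x": 0,"y": 0,"z": 0,"wx": 0,"wy": 0,"wz": 0,"gripper": 4.8}
    - {"x": 0,"y": 0,"z": 0,"wx": 0,"wy": 0,"wz": 0,"gripper": 5.5}
    - {"x": 0,"y": 0,"z": 0,"wx": 0,"wy": 0,"wz": 0,"gripper": 6.5}
    - {"x": 0,"y": 0,"z": 0,"wx": 0,"wy": 0,"wz": 0,"gripper": 7.5}
    - {"x": 0,"y": 0,"z": 0,"wx": 0,"wy": 0,"wz": 0,"gripper": 7.5}
    - {"x": 0,"y": 0,"z": -1,"wx": 0,"wy": 0,"wz": 0,"gripper": 7.5}
    - {"x": 0,"y": 0,"z": -3,"wx": 0,"wy": 0,"wz": 0,"gripper": 7.5}
    - {"x": 0,"y": 0,"z": -3,"wx": 0,"wy": 0,"wz": 0,"gripper": 7.5}
    - {"x": 0,"y": 0,"z": -3,"wx": 0,"wy": 0,"wz": 0,"gripper": 7.5}
    - {"x": 0,"y": 0,"z": 0,"wx": 0,"wy": 0,"wz": 0,"gripper": 7.5}
    - {"x": 0,"y": 3,"z": 0,"wx": 0,"wy": 0,"wz": 0,"gripper": 7.5}
    - {"x": 0,"y": 4,"z": 0,"wx": 0,"wy": 0,"wz": 0,"gripper": 7.5}
    - {"x": 0,"y": 4,"z": 0,"wx": 0,"wy": 0,"wz": 0,"gripper": 7.5}
    - {"x": 0,"y": 4,"z": 0,"wx": 0,"wy": 0,"wz": 0,"gripper": 7.5}
    - {"x": 0,"y": 4,"z": 0,"wx": 0,"wy": 0,"wz": 0,"gripper": 7.5}
    - {"x": 0,"y": 0,"z": 0,"wx": 0,"wy": 0,"wz": 0,"gripper": 7.5}
  newtons: 25

```text
time_s: 31.7
position: [0.4958, 0.0956, 0.3623]
tool_rot: [[0.991, -0.134, -0.001], [-0.134, -0.991, -0.001], [-0.001, 0.001, -1.0]]
ft_force: [-0.0, 0.9, -0.6]
grip_width: 0.0751
```

Run:
```python
from h import *
d=cam("side"); im=d["color"]; a=cv2.resize(im[240:380,150:290],(420,420),interpolation=cv2.INTER_CUBIC)
t=cam("top"); b=cv2.resize(t["color"][180:250,95:165],(370,420),interpolation=cv2.INTER_CUBIC)
cv2.imwrite("pics/s7.png",np.hstack([a,b]))
hsv=cv2.cvtColor(t["color"],cv2.COLOR_BGR2HSV);H,S,V=[hsv[...,i].astype(int) for i in range(3)]
m=(H<25)&(V>110)&(S>60)&(S<180);r=np.zeros_like(m);r[195:228,110:142]=1
for c,k in blobs(m&r,60)[0]: print("pale",c,k,ray(t,[k[:2]+(k[2:4]-1)/2],.105)[0])
# bottles: black caps on mat
x=t["color"].max(2); 
hs=cv2.cvtColor(t["color"],cv2.COLOR_BGR2HSV)
roi=np.zeros_like(m);roi[155:270,330:400]=1
M=dict(blue=(H>105)&(H<130)&(S>120)&(V>50),yel=(H>20)&(H<35)&(S>150)&(V>60),red=((H<5)|(H>174))&(S>150)&(V>50))
for n,q in M.items():
    for c,k in blobs(q&roi,60)[0]: print(n,c,k)
print(go((.445,-.302,.2435),-.131))
```

```text
pale [125.66047088 209.73358116] [110 195  32  33 807] [0.51662137 0.27588192 0.105     ]
blue [367.4028169  250.50985915] [356 240  26  21 355]
yel [364.30481283 213.73262032] [353 202  27  22 374]
red [364.80051151 176.62659847] [353 164  27  24 391]
('tool cm (after turn)', array([ 0.16, 40.36, 11.88]), 'wz', np.float64(-0.001), 'from', array([0.4961, 0.0983, 0.3623]), np.float64(-7.55))
```

View pics/s7.png

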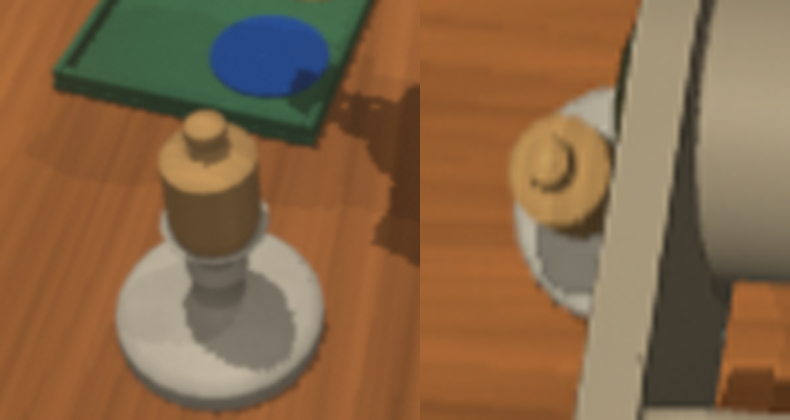

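The finial stands upright and fully in the cup, in both views. Now the bottles go back, blue first.

Emit:
step_arm:
  increments:
    - {"x": 0,"y": 3.36,"z": 0,"wx": 0,"wy": 0,"wz": 0,"gripper": 8}
    - {"x": 0,"y": 3.36,"z": 0,"wx": 0,"wy": 0,"wz": 0,"gripper": 8}
    - {"x": 0,"y": 3.36,"z": 0,"wx": 0,"wy": 0,"wz": 0,"gripper": 8}
    - {"x": 0,"y": 3.36,"z": 0,"wx": 0,"wy": 0,"wz": 0,"gripper": 8}
    - {"x": 0,"y": 3.36,"z": 0,"wx": 0,"wy": 0,"wz": 0,"gripper": 8}
    - {"x": 0,"y": 3.36,"z": 0,"wx": 0,"wy": 0,"wz": 0,"gripper": 8}
    - {"x": 0,"y": 3.36,"z": 0,"wx": 0,"wy": 0,"wz": 0,"gripper": 8}
    - {"x": 0,"y": 3.36,"z": 0,"wx": 0,"wy": 0,"wz": 0,"gripper": 8}
    - {"x": 0,"y": 3.36,"z": 0,"wx": 0,"wy": 0,"wz": 0,"gripper": 8}
    - {"x": 0,"y": 3.36,"z": 0,"wx": 0,"wy": 0,"wz": 0,"gripper": 8}
    - {"x": 0,"y": 3.36,"z": 0,"wx": 0,"wy": 0,"wz": 0,"gripper": 8}
    - {"x": 0,"y": 3.36,"z": 0,"wx": 0,"wy": 0,"wz": 0,"gripper": 8}
    - {"x": 0,"y": 0,"z": 0,"wx": 0,"wy": 0,"wz": 0,"gripper": 8}
    - {"x": 0,"y": 0,"z": 0,"wx": 0,"wy": 0,"wz": 0,"gripper": 8}
  newtons: 30

```text
time_s: 33.2
position: [0.4445, -0.3004, 0.3618]
tool_rot: [[0.992, -0.129, -0.0], [-0.129, -0.992, 0.001], [-0.0, -0.001, -1.0]]
ft_force: [1.1, 0.2, -0.4]
grip_width: 0.0801
```

Run:
```python
from h import *
print(go((.445,-.302,.241),-.131))
```

```text
('tool cm (after turn)', array([ 0.07,  0.15, 12.08]), 'wz', np.float64(0.001), 'from', array([ 0.4445, -0.3004,  0.3618]), np.float64(-7.43))
```

Emit:
step_arm:
  increments:
    - {"x": 0.07,"y": 0.15,"z": 3,"wx": 0,"wy": 0,"wz": 0,"gripper": 8}
    - {"x": 0,"y": 0,"z": 3,"wx": 0,"wy": 0,"wz": 0,"gripper": 8}
    - {"x": 0,"y": 0,"z": 3,"wx": 0,"wy": 0,"wz": 0,"gripper": 8}
    - {"x": 0,"y": 0,"z": 2,"wx": 0,"wy": 0,"wz": 0,"gripper": 8}
    - {"x": 0,"y": 0,"z": 0.9,"wx": 0,"wy": 0,"wz": 0,"gripper": 8}
    - {"x": 0,"y": 0,"z": 0,"wx": 0,"wy": 0,"wz": 0,"gripper": 8}
    - {"x": 0,"y": 0,"z": 0,"wx": 0,"wy": 0,"wz": 0,"gripper": 6.5}
    - {"x": 0,"y": 0,"z": 0,"wx": 0,"wy": 0,"wz": 0,"gripper": 5.5}
    - {"x": 0,"y": 0,"z": 0,"wx": 0,"wy": 0,"wz": 0,"gripper": 5}
    - {"x": 0,"y": 0,"z": 0,"wx": 0,"wy": 0,"wz": 0,"gripper": 4.7}
    - {"x": 0,"y": 0,"z": 0,"wx": 0,"wy": 0,"wz": 0,"gripper": 4.4}
    - {"x": 0,"y": 0,"z": 0,"wx": 0,"wy": 0,"wz": 0,"gripper": 4}
    - {"x": 0,"y": 0,"z": 0,"wx": 0,"wy": 0,"wz": 0,"gripper": 4}
    - {"x": 0,"y": 0,"z": 0,"wx": 0,"wy": 0,"wz": 0,"gripper": 4}
  newtons: 30

```text
time_s: 34.6
position: [0.4444, -0.3027, 0.2444]
tool_rot: [[0.992, -0.13, 0.001], [-0.13, -0.992, -0.001], [0.001, 0.001, -1.0]]
ft_force: [-1.3, 0.8, 7.1]
grip_width: 0.0467
```

Emit:
step_arm:
  increments:
    - {"x": 0,"y": 0,"z": -0.3,"wx": 0,"wy": 0,"wz": 0,"gripper": 4}
    - {"x": 0,"y": 0,"z": -0.5,"wx": 0,"wy": 0,"wz": 0,"gripper": 4}
    - {"x": 0,"y": 0,"z": -1.2,"wx": 0,"wy": 0,"wz": 0,"gripper": 4}
    - {"x": 0,"y": 0,"z": -1.5,"wx": 0,"wy": 0,"wz": 0,"gripper": 4}
    - {"x": 0,"y": 0,"z": -1.5,"wx": 0,"wy": 0,"wz": 0,"gripper": 4}
    - {"x": 0,"y": 0,"z": -1.5,"wx": 0,"wy": 0,"wz": 0,"gripper": 4}
    - {"x": 0,"y": 0,"z": -1,"wx": 0,"wy": 0,"wz": 0,"gripper": 4}
    - {"x": 0,"y": 0,"z": 0,"wx": 0,"wy": 0,"wz": 0,"gripper": 4}
  newtons: 30

```text
time_s: 35.4
position: [0.4445, -0.3026, 0.3198]
tool_rot: [[0.992, -0.13, 0.002], [-0.13, -0.992, -0.002], [0.002, 0.002, -1.0]]
ft_force: [-1.1, -0.2, -2.0]
grip_width: 0.0466
```

Run:
```python
from h import *
print(go((.533,.102,.25),-.131))
```

```text
('tool cm (after turn)', array([  3.49, -41.27,   6.98]), 'wz', np.float64(0.001), 'from', array([ 0.4445, -0.3026,  0.3198]), np.float64(-7.45))
```

Emit:
step_arm:
  increments:
    - {"x": 0,"y": -2.95,"z": 0,"wx": 0,"wy": 0,"wz": 0,"gripper": 4}
    - {"x": 0,"y": -2.95,"z": 0,"wx": 0,"wy": 0,"wz": 0,"gripper": 4}
    - {"x": 0,"y": -2.95,"z": 0,"wx": 0,"wy": 0,"wz": 0,"gripper": 4}
    - {"x": 0,"y": -2.95,"z": 0,"wx": 0,"wy": 0,"wz": 0,"gripper": 4}
    - {"x": 0.35,"y": -2.95,"z": 0,"wx": 0,"wy": 0,"wz": 0,"gripper": 4}
    - {"x": 0.35,"y": -2.95,"z": 0,"wx": 0,"wy": 0,"wz": 0,"gripper": 4}
    - {"x": 0.35,"y": -2.95,"z": 0,"wx": 0,"wy": 0,"wz": 0,"gripper": 4}
    - {"x": 0.35,"y": -2.95,"z": 0,"wx": 0,"wy": 0,"wz": 0,"gripper": 4}
    - {"x": 0.35,"y": -2.95,"z": 0,"wx": 0,"wy": 0,"wz": 0,"gripper": 4}
    - {"x": 0.35,"y": -2.95,"z": 0,"wx": 0,"wy": 0,"wz": 0,"gripper": 4}
    - {"x": 0.35,"y": -2.95,"z": 0,"wx": 0,"wy": 0,"wz": 0,"gripper": 4}
    - {"x": 0.35,"y": -2.95,"z": 0,"wx": 0,"wy": 0,"wz": 0,"gripper": 4}
    - {"x": 0.35,"y": -2.95,"z": 0,"wx": 0,"wy": 0,"wz": 0,"gripper": 4}
    - {"x": 0.35,"y": -2.95,"z": 0,"wx": 0,"wy": 0,"wz": 0,"gripper": 4}
    - {"x": 0,"y": 0,"z": 0,"wx": 0,"wy": 0,"wz": 0,"gripper": 4}
    - {"x": 0,"y": 0,"z": 2,"wx": 0,"wy": 0,"wz": 0,"gripper": 4}
    - {"x": 0,"y": 0,"z": 2,"wx": 0,"wy": 0,"wz": 0,"gripper": 4}
    - {"x": 0,"y": 0,"z": 2,"wx": 0,"wy": 0,"wz": 0,"gripper": 4}
    - {"x": 0,"y": 0,"z": 0.4,"wx": 0,"wy": 0,"wz": 0,"gripper": 4}
    - {"x": 0,"y": 0,"z": 0,"wx": 0,"wy": 0,"wz": 0,"gripper": 4}
  newtons: 30

```text
time_s: 37.4
position: [0.5326, 0.1021, 0.2538]
tool_rot: [[0.992, -0.13, -0.002], [-0.13, -0.992, -0.0], [-0.002, 0.0, -1.0]]
ft_force: [-0.1, 0.6, -1.3]
grip_width: 0.0462
```

Emit:
step_arm:
  increments:
    - {"x": 0.03,"y": 0,"z": 0.15,"wx": 0,"wy": 0,"wz": 0,"gripper": 4}
    - {"x": 0,"y": 0,"z": 0.15,"wx": 0,"wy": 0,"wz": 0,"gripper": 4}
    - {"x": 0,"y": 0,"z": 0,"wx": 0,"wy": 0,"wz": 0,"gripper": 4}
  newtons: 30

```text
time_s: 37.7
position: [0.533, 0.1024, 0.2516]
tool_rot: [[0.992, -0.13, 0.001], [-0.13, -0.992, -0.0], [0.001, -0.0, -1.0]]
ft_force: [0.5, 0.2, -2.5]
grip_width: 0.0464
```

Emit:
step_arm:
  increments:
    - {"x": 0,"y": 0,"z": 0.1,"wx": 0,"wy": 0,"wz": 0,"gripper": 4}
    - {"x": 0,"y": 0,"z": 0,"wx": 0,"wy": 0,"wz": 0,"gripper": 4}
  newtons: 30

```text
time_s: 37.9
position: [0.5329, 0.1024, 0.2503]
tool_rot: [[0.992, -0.13, 0.0], [-0.13, -0.992, -0.0], [0.0, 0.0, -1.0]]
ft_force: [-0.1, -0.5, -2.4]
grip_width: 0.0464
```

Emit:
step_arm:
  increments:
    - {"x": 0,"y": 0,"z": 0.1,"wx": 0,"wy": 0,"wz": 0,"gripper": 4}
    - {"x": 0,"y": 0,"z": 0,"wx": 0,"wy": 0,"wz": 0,"gripper": 4}
    - {"x": 0,"y": 0,"z": 0,"wx": 0,"wy": 0,"wz": 0,"gripper": 4.7}
    - {"x": 0,"y": 0,"z": 0,"wx": 0,"wy": 0,"wz": 0,"gripper": 5}
    - {"x": 0,"y": 0,"z": 0,"wx": 0,"wy": 0,"wz": 0,"gripper": 5.5}
    - {"x": 0,"y": 0,"z": 0,"wx": 0,"wy": 0,"wz": 0,"gripper": 6.5}
    - {"x": 0,"y": 0,"z": 0,"wx": 0,"wy": 0,"wz": 0,"gripper": 7.5}
    - {"x": 0,"y": 0,"z": 0,"wx": 0,"wy": 0,"wz": 0,"gripper": 7.5}
    - {"x": 0,"y": 0,"z": -1.5,"wx": 0,"wy": 0,"wz": 0,"gripper": 7.5}
    - {"x": 0,"y": 0,"z": -3,"wx": 0,"wy": 0,"wz": 0,"gripper": 7.5}
    - {"x": 0,"y": 0,"z": -3,"wx": 0,"wy": 0,"wz": 0,"gripper": 8}
    - {"x": 0,"y": 0,"z": -3,"wx": 0,"wy": 0,"wz": 0,"gripper": 8}
    - {"x": 0,"y": 0,"z": 0,"wx": 0,"wy": 0,"wz": 0,"gripper": 8}
  newtons: 30

```text
time_s: 39.2
position: [0.5332, 0.1025, 0.3581]
tool_rot: [[0.992, -0.129, 0.008], [-0.129, -0.992, -0.0], [0.008, -0.001, -1.0]]
ft_force: [-0.2, -0.5, -0.9]
grip_width: 0.0798
```

Run:
```python
from h import *
print(go((.5354,-.300,.241),-.131))
```

```text
('tool cm (after turn)', array([ 5.47, 39.88, 11.71]), 'wz', np.float64(0.001), 'from', array([0.5332, 0.1025, 0.3581]), np.float64(-7.44))
```

Emit:
step_arm:
  increments:
    - {"x": 0.455,"y": 3.32,"z": 0,"wx": 0,"wy": 0,"wz": 0,"gripper": 8}
    - {"x": 0.455,"y": 3.32,"z": 0,"wx": 0,"wy": 0,"wz": 0,"gripper": 8}
    - {"x": 0.455,"y": 3.32,"z": 0,"wx": 0,"wy": 0,"wz": 0,"gripper": 8}
    - {"x": 0.455,"y": 3.32,"z": 0,"wx": 0,"wy": 0,"wz": 0,"gripper": 8}
    - {"x": 0.455,"y": 3.32,"z": 0,"wx": 0,"wy": 0,"wz": 0,"gripper": 8}
    - {"x": 0.455,"y": 3.32,"z": 0,"wx": 0,"wy": 0,"wz": 0,"gripper": 8}
    - {"x": 0.455,"y": 3.32,"z": 0,"wx": 0,"wy": 0,"wz": 0,"gripper": 8}
    - {"x": 0.455,"y": 3.32,"z": 0,"wx": 0,"wy": 0,"wz": 0,"gripper": 8}
    - {"x": 0.455,"y": 3.32,"z": 0,"wx": 0,"wy": 0,"wz": 0,"gripper": 8}
    - {"x": 0.455,"y": 3.32,"z": 0,"wx": 0,"wy": 0,"wz": 0,"gripper": 8}
    - {"x": 0.455,"y": 3.32,"z": 0,"wx": 0,"wy": 0,"wz": 0,"gripper": 8}
    - {"x": 0.455,"y": 3.32,"z": 0,"wx": 0,"wy": 0,"wz": 0,"gripper": 8}
    - {"x": 0,"y": 0,"z": 0,"wx": 0,"wy": 0,"wz": 0,"gripper": 8}
    - {"x": 0,"y": 0,"z": 0,"wx": 0,"wy": 0,"wz": 0,"gripper": 8}
    - {"x": 0,"y": 0,"z": 3,"wx": 0,"wy": 0,"wz": 0,"gripper": 8}
    - {"x": 0,"y": 0,"z": 3,"wx": 0,"wy": 0,"wz": 0,"gripper": 8}
    - {"x": 0,"y": 0,"z": 3,"wx": 0,"wy": 0,"wz": 0,"gripper": 8}
    - {"x": 0,"y": 0,"z": 1.8,"wx": 0,"wy": 0,"wz": 0,"gripper": 8}
    - {"x": 0,"y": 0,"z": 0.8,"wx": 0,"wy": 0,"wz": 0,"gripper": 8}
    - {"x": 0,"y": 0,"z": 0,"wx": 0,"wy": 0,"wz": 0,"gripper": 8}
  newtons: 30

```text
time_s: 41.2
position: [0.5356, -0.2988, 0.2376]
tool_rot: [[0.992, -0.129, -0.001], [-0.129, -0.992, 0.001], [-0.002, -0.001, -1.0]]
ft_force: [-0.4, -0.3, -0.5]
grip_width: 0.0798
```

Emit:
step_arm:
  increments:
    - {"x": 0,"y": 0,"z": 0,"wx": 0,"wy": 0,"wz": 0,"gripper": 6.5}
    - {"x": 0,"y": 0,"z": 0,"wx": 0,"wy": 0,"wz": 0,"gripper": 5.5}
    - {"x": 0,"y": 0,"z": 0,"wx": 0,"wy": 0,"wz": 0,"gripper": 5}
    - {"x": 0,"y": 0,"z": 0,"wx": 0,"wy": 0,"wz": 0,"gripper": 4.7}
    - {"x": 0,"y": 0,"z": 0,"wx": 0,"wy": 0,"wz": 0,"gripper": 4.4}
    - {"x": 0,"y": 0,"z": 0,"wx": 0,"wy": 0,"wz": 0,"gripper": 4}
    - {"x": 0,"y": 0,"z": 0,"wx": 0,"wy": 0,"wz": 0,"gripper": 4}
    - {"x": 0,"y": 0,"z": 0,"wx": 0,"wy": 0,"wz": 0,"gripper": 4}
  newtons: 30

```text
time_s: 42.0
position: [0.5354, -0.2999, 0.2393]
tool_rot: [[0.992, -0.13, 0.001], [-0.13, -0.992, -0.001], [0.001, 0.001, -1.0]]
ft_force: [-2.1, 0.6, 6.2]
grip_width: 0.0469
```

Emit:
step_arm:
  increments:
    - {"x": 0,"y": 0,"z": -0.3,"wx": 0,"wy": 0,"wz": 0,"gripper": 4}
    - {"x": 0,"y": 0,"z": -0.5,"wx": 0,"wy": 0,"wz": 0,"gripper": 4}
    - {"x": 0,"y": 0,"z": -1.2,"wx": 0,"wy": 0,"wz": 0,"gripper": 4}
    - {"x": 0,"y": 0,"z": -1.5,"wx": 0,"wy": 0,"wz": 0,"gripper": 4}
    - {"x": 0,"y": 0,"z": -1.5,"wx": 0,"wy": 0,"wz": 0,"gripper": 4}
    - {"x": 0,"y": 0,"z": -1.5,"wx": 0,"wy": 0,"wz": 0,"gripper": 4}
    - {"x": 0,"y": 0,"z": -1,"wx": 0,"wy": 0,"wz": 0,"gripper": 4}
    - {"x": 0,"y": 0,"z": 0,"wx": 0,"wy": 0,"wz": 0,"gripper": 4}
  newtons: 30

```text
time_s: 42.8
position: [0.5355, -0.2997, 0.315]
tool_rot: [[0.992, -0.13, 0.002], [-0.13, -0.992, -0.002], [0.003, 0.002, -1.0]]
ft_force: [-0.3, -0.4, -2.0]
grip_width: 0.0464
```

Run:
```python
from h import *
print(go((.5213,.0113,.25),-.131))
```

```text
('tool cm (after turn)', array([ -5.47, -30.65,   6.5 ]), 'wz', np.float64(0.001), 'from', array([ 0.5355, -0.2997,  0.315 ]), np.float64(-7.44))
```

Emit:
step_arm:
  increments:
    - {"x": -0.455,"y": -2.55,"z": 0,"wx": 0,"wy": 0,"wz": 0,"gripper": 4}
    - {"x": -0.455,"y": -2.55,"z": 0,"wx": 0,"wy": 0,"wz": 0,"gripper": 4}
    - {"x": -0.455,"y": -2.55,"z": 0,"wx": 0,"wy": 0,"wz": 0,"gripper": 4}
    - {"x": -0.455,"y": -2.55,"z": 0,"wx": 0,"wy": 0,"wz": 0,"gripper": 4}
    - {"x": -0.455,"y": -2.55,"z": 0,"wx": 0,"wy": 0,"wz": 0,"gripper": 4}
    - {"x": -0.455,"y": -2.55,"z": 0,"wx": 0,"wy": 0,"wz": 0,"gripper": 4}
    - {"x": -0.455,"y": -2.55,"z": 0,"wx": 0,"wy": 0,"wz": 0,"gripper": 4}
    - {"x": -0.455,"y": -2.55,"z": 0,"wx": 0,"wy": 0,"wz": 0,"gripper": 4}
    - {"x": -0.455,"y": -2.55,"z": 0,"wx": 0,"wy": 0,"wz": 0,"gripper": 4}
    - {"x": -0.455,"y": -2.55,"z": 0,"wx": 0,"wy": 0,"wz": 0,"gripper": 4}
    - {"x": -0.455,"y": -2.55,"z": 0,"wx": 0,"wy": 0,"wz": 0,"gripper": 4}
    - {"x": -0.455,"y": -2.55,"z": 0,"wx": 0,"wy": 0,"wz": 0,"gripper": 4}
    - {"x": 0,"y": 0,"z": 0,"wx": 0,"wy": 0,"wz": 0,"gripper": 4}
    - {"x": 0,"y": 0,"z": 2,"wx": 0,"wy": 0,"wz": 0,"gripper": 4}
    - {"x": 0,"y": 0,"z": 2,"wx": 0,"wy": 0,"wz": 0,"gripper": 4}
    - {"x": 0,"y": 0,"z": 1.7,"wx": 0,"wy": 0,"wz": 0,"gripper": 4}
    - {"x": 0,"y": 0,"z": 0.6,"wx": 0,"wy": 0,"wz": 0,"gripper": 4}
    - {"x": 0,"y": 0,"z": 0,"wx": 0,"wy": 0,"wz": 0,"gripper": 4}
    - {"x": 0,"y": 0,"z": 0,"wx": 0,"wy": 0,"wz": 0,"gripper": 4}
  newtons: 30

```text
time_s: 44.7
position: [0.5212, 0.0105, 0.2508]
tool_rot: [[0.992, -0.13, 0.001], [-0.13, -0.992, -0.0], [0.001, 0.0, -1.0]]
ft_force: [-0.0, 0.1, -1.0]
grip_width: 0.047
```

Emit:
step_arm:
  increments:
    - {"x": 0,"y": -0.05,"z": 0.2,"wx": 0,"wy": 0,"wz": 0,"gripper": 4}
    - {"x": 0,"y": 0,"z": 0.15,"wx": 0,"wy": 0,"wz": 0,"gripper": 4}
    - {"x": 0,"y": 0,"z": 0.1,"wx": 0,"wy": 0,"wz": 0,"gripper": 4}
    - {"x": 0,"y": 0,"z": 0.1,"wx": 0,"wy": 0,"wz": 0,"gripper": 4}
    - {"x": 0,"y": 0,"z": 0,"wx": 0,"wy": 0,"wz": 0,"gripper": 4}
  newtons: 30

```text
time_s: 45.2
position: [0.521, 0.0113, 0.2447]
tool_rot: [[0.992, -0.13, -0.0], [-0.13, -0.992, 0.0], [-0.0, -0.0, -1.0]]
ft_force: [0.4, 0.2, -1.8]
grip_width: 0.0468
```

Emit:
step_arm:
  increments:
    - {"x": 0,"y": 0,"z": 0.1,"wx": 0,"wy": 0,"wz": 0,"gripper": 4}
    - {"x": 0,"y": 0,"z": 0,"wx": 0,"wy": 0,"wz": 0,"gripper": 4}
  newtons: 30

```text
time_s: 45.4
position: [0.521, 0.0113, 0.2444]
tool_rot: [[0.992, -0.13, 0.001], [-0.13, -0.992, -0.0], [0.001, 0.0, -1.0]]
ft_force: [-2.2, -0.5, 5.1]
grip_width: 0.0467
```

Yellow is in contact at the predicted height. Releasing.

Emit:
step_arm:
  increments:
    - {"x": 0,"y": 0,"z": 0,"wx": 0,"wy": 0,"wz": 0,"gripper": 4.7}
    - {"x": 0,"y": 0,"z": 0,"wx": 0,"wy": 0,"wz": 0,"gripper": 5}
    - {"x": 0,"y": 0,"z": 0,"wx": 0,"wy": 0,"wz": 0,"gripper": 5.5}
    - {"x": 0,"y": 0,"z": 0,"wx": 0,"wy": 0,"wz": 0,"gripper": 6.5}
    - {"x": 0,"y": 0,"z": 0,"wx": 0,"wy": 0,"wz": 0,"gripper": 7.5}
    - {"x": 0,"y": 0,"z": 0,"wx": 0,"wy": 0,"wz": 0,"gripper": 7.5}
    - {"x": 0,"y": 0,"z": -1.5,"wx": 0,"wy": 0,"wz": 0,"gripper": 7.5}
    - {"x": 0,"y": 0,"z": -3,"wx": 0,"wy": 0,"wz": 0,"gripper": 7.5}
    - {"x": 0,"y": 0,"z": -3,"wx": 0,"wy": 0,"wz": 0,"gripper": 8}
    - {"x": 0,"y": 0,"z": -3,"wx": 0,"wy": 0,"wz": 0,"gripper": 8}
    - {"x": 0,"y": 0,"z": 0,"wx": 0,"wy": 0,"wz": 0,"gripper": 8}
    - {"x": 0,"y": 0,"z": 0,"wx": 0,"wy": 0,"wz": 0,"gripper": 8}
  newtons: 30

```text
time_s: 46.6
position: [0.5209, 0.0113, 0.3488]
tool_rot: [[0.992, -0.13, 0.001], [-0.13, -0.992, -0.0], [0.001, 0.0, -1.0]]
ft_force: [0.0, -0.7, -0.4]
grip_width: 0.08
```

Run:
```python
from h import *
print(go((.6272,-.299,.241),-.131))
```

```text
('tool cm (after turn)', array([14.59, 29.38, 10.78]), 'wz', np.float64(0.001), 'from', array([0.5209, 0.0113, 0.3488]), np.float64(-7.45))
```

Emit:
step_arm:
  increments:
    - {"x": 1.46,"y": 2.94,"z": 0,"wx": 0,"wy": 0,"wz": 0,"gripper": 8}
    - {"x": 1.46,"y": 2.94,"z": 0,"wx": 0,"wy": 0,"wz": 0,"gripper": 8}
    - {"x": 1.46,"y": 2.94,"z": 0,"wx": 0,"wy": 0,"wz": 0,"gripper": 8}
    - {"x": 1.46,"y": 2.94,"z": 0,"wx": 0,"wy": 0,"wz": 0,"gripper": 8}
    - {"x": 1.46,"y": 2.94,"z": 0,"wx": 0,"wy": 0,"wz": 0,"gripper": 8}
    - {"x": 1.46,"y": 2.94,"z": 0,"wx": 0,"wy": 0,"wz": 0,"gripper": 8}
    - {"x": 1.46,"y": 2.94,"z": 0,"wx": 0,"wy": 0,"wz": 0,"gripper": 8}
    - {"x": 1.46,"y": 2.94,"z": 0,"wx": 0,"wy": 0,"wz": 0,"gripper": 8}
    - {"x": 1.46,"y": 2.94,"z": 0,"wx": 0,"wy": 0,"wz": 0,"gripper": 8}
    - {"x": 1.46,"y": 2.94,"z": 0,"wx": 0,"wy": 0,"wz": 0,"gripper": 8}
    - {"x": 0,"y": 0,"z": 0,"wx": 0,"wy": 0,"wz": 0,"gripper": 8}
    - {"x": 0,"y": 0,"z": 0,"wx": 0,"wy": 0,"wz": 0,"gripper": 8}
    - {"x": 0,"y": 0,"z": 3,"wx": 0,"wy": 0,"wz": 0,"gripper": 8}
    - {"x": 0,"y": 0,"z": 3,"wx": 0,"wy": 0,"wz": 0,"gripper": 8}
    - {"x": 0,"y": 0,"z": 3,"wx": 0,"wy": 0,"wz": 0,"gripper": 8}
    - {"x": 0,"y": 0,"z": 1.3,"wx": 0,"wy": 0,"wz": 0,"gripper": 8}
    - {"x": 0,"y": 0,"z": 0.4,"wx": 0,"wy": 0,"wz": 0,"gripper": 8}
    - {"x": 0,"y": 0,"z": 0,"wx": 0,"wy": 0,"wz": 0,"gripper": 8}
  newtons: 30

```text
time_s: 48.4
position: [0.6279, -0.2988, 0.2423]
tool_rot: [[0.992, -0.129, 0.0], [-0.129, -0.992, -0.0], [0.0, 0.0, -1.0]]
ft_force: [-0.5, 0.8, 0.3]
grip_width: 0.08
```

Emit:
step_arm:
  increments:
    - {"x": 0,"y": 0,"z": 0,"wx": 0,"wy": 0,"wz": 0,"gripper": 6.5}
    - {"x": 0,"y": 0,"z": 0,"wx": 0,"wy": 0,"wz": 0,"gripper": 5.5}
    - {"x": 0,"y": 0,"z": 0,"wx": 0,"wy": 0,"wz": 0,"gripper": 5}
    - {"x": 0,"y": 0,"z": 0,"wx": 0,"wy": 0,"wz": 0,"gripper": 4.7}
    - {"x": 0,"y": 0,"z": 0,"wx": 0,"wy": 0,"wz": 0,"gripper": 4.4}
    - {"x": 0,"y": 0,"z": 0,"wx": 0,"wy": 0,"wz": 0,"gripper": 4}
    - {"x": 0,"y": 0,"z": 0,"wx": 0,"wy": 0,"wz": 0,"gripper": 4}
    - {"x": 0,"y": 0,"z": 0,"wx": 0,"wy": 0,"wz": 0,"gripper": 4}
  newtons: 30

```text
time_s: 49.2
position: [0.6278, -0.2992, 0.2429]
tool_rot: [[0.992, -0.13, 0.001], [-0.13, -0.992, -0.001], [0.002, 0.001, -1.0]]
ft_force: [-1.0, 0.6, 5.8]
grip_width: 0.0464
```

Emit:
step_arm:
  increments:
    - {"x": 0,"y": 0,"z": -0.3,"wx": 0,"wy": 0,"wz": 0,"gripper": 4}
    - {"x": 0,"y": 0,"z": -0.5,"wx": 0,"wy": 0,"wz": 0,"gripper": 4}
    - {"x": 0,"y": 0,"z": -1.2,"wx": 0,"wy": 0,"wz": 0,"gripper": 4}
    - {"x": 0,"y": 0,"z": -1.5,"wx": 0,"wy": 0,"wz": 0,"gripper": 4}
    - {"x": 0,"y": 0,"z": -1.5,"wx": 0,"wy": 0,"wz": 0,"gripper": 4}
    - {"x": 0,"y": 0,"z": -1.5,"wx": 0,"wy": 0,"wz": 0,"gripper": 4}
    - {"x": 0,"y": 0,"z": -1,"wx": 0,"wy": 0,"wz": 0,"gripper": 4}
    - {"x": 0,"y": 0,"z": 0,"wx": 0,"wy": 0,"wz": 0,"gripper": 4}
  newtons: 30

```text
time_s: 50.0
position: [0.6278, -0.2992, 0.3187]
tool_rot: [[0.992, -0.13, 0.003], [-0.13, -0.992, -0.002], [0.003, 0.001, -1.0]]
ft_force: [-0.2, -1.1, -1.5]
grip_width: 0.0464
```

Run:
```python
from h import *
print(go((.5095,-.080,.25),-.131))
```

```text
('tool cm (after turn)', array([-14.59, -20.18,   6.87]), 'wz', np.float64(0.001), 'from', array([ 0.6278, -0.2992,  0.3187]), np.float64(-7.45))
```

Emit:
step_arm:
  increments:
    - {"x": -1.46,"y": -2.02,"z": 0,"wx": 0,"wy": 0,"wz": 0,"gripper": 4}
    - {"x": -1.46,"y": -2.02,"z": 0,"wx": 0,"wy": 0,"wz": 0,"gripper": 4}
    - {"x": -1.46,"y": -2.02,"z": 0,"wx": 0,"wy": 0,"wz": 0,"gripper": 4}
    - {"x": -1.46,"y": -2.02,"z": 0,"wx": 0,"wy": 0,"wz": 0,"gripper": 4}
    - {"x": -1.46,"y": -2.02,"z": 0,"wx": 0,"wy": 0,"wz": 0,"gripper": 4}
    - {"x": -1.46,"y": -2.02,"z": 0,"wx": 0,"wy": 0,"wz": 0,"gripper": 4}
    - {"x": -1.46,"y": -2.02,"z": 0,"wx": 0,"wy": 0,"wz": 0,"gripper": 4}
    - {"x": -1.46,"y": -2.02,"z": 0,"wx": 0,"wy": 0,"wz": 0,"gripper": 4}
    - {"x": -1.46,"y": -2.02,"z": 0,"wx": 0,"wy": 0,"wz": 0,"gripper": 4}
    - {"x": -1.46,"y": -2.02,"z": 0,"wx": 0,"wy": 0,"wz": 0,"gripper": 4}
    - {"x": 0,"y": 0,"z": 0,"wx": 0,"wy": 0,"wz": 0,"gripper": 4}
    - {"x": 0,"y": 0,"z": 2,"wx": 0,"wy": 0,"wz": 0,"gripper": 4}
    - {"x": 0,"y": 0,"z": 2,"wx": 0,"wy": 0,"wz": 0,"gripper": 4}
    - {"x": 0,"y": 0,"z": 1.7,"wx": 0,"wy": 0,"wz": 0,"gripper": 4}
    - {"x": 0,"y": 0,"z": 0.7,"wx": 0,"wy": 0,"wz": 0,"gripper": 4}
    - {"x": 0,"y": 0,"z": 0,"wx": 0,"wy": 0,"wz": 0,"gripper": 4}
    - {"x": 0,"y": 0,"z": 0,"wx": 0,"wy": 0,"wz": 0,"gripper": 4}
  newtons: 30

```text
time_s: 51.7
position: [0.5094, -0.0802, 0.2532]
tool_rot: [[0.992, -0.13, 0.001], [-0.13, -0.992, -0.0], [0.001, 0.0, -1.0]]
ft_force: [1.0, 0.5, -2.9]
grip_width: 0.0461
```

Emit:
step_arm:
  increments:
    - {"x": 0,"y": 0,"z": 0.2,"wx": 0,"wy": 0,"wz": 0,"gripper": 4}
    - {"x": 0,"y": 0,"z": 0.15,"wx": 0,"wy": 0,"wz": 0,"gripper": 4}
    - {"x": 0,"y": 0,"z": 0.1,"wx": 0,"wy": 0,"wz": 0,"gripper": 4}
    - {"x": 0,"y": 0,"z": 0,"wx": 0,"wy": 0,"wz": 0,"gripper": 4}
  newtons: 30

```text
time_s: 52.1
position: [0.5091, -0.0799, 0.2483]
tool_rot: [[0.992, -0.13, 0.0], [-0.13, -0.992, -0.0], [0.0, -0.0, -1.0]]
ft_force: [-0.6, -0.1, -1.2]
grip_width: 0.0464
```

Emit:
step_arm:
  increments:
    - {"x": 0,"y": 0,"z": 0.1,"wx": 0,"wy": 0,"wz": 0,"gripper": 4}
    - {"x": 0,"y": 0,"z": 0,"wx": 0,"wy": 0,"wz": 0,"gripper": 4}
    - {"x": 0,"y": 0,"z": 0,"wx": 0,"wy": 0,"wz": 0,"gripper": 4.7}
    - {"x": 0,"y": 0,"z": 0,"wx": 0,"wy": 0,"wz": 0,"gripper": 5}
    - {"x": 0,"y": 0,"z": 0,"wx": 0,"wy": 0,"wz": 0,"gripper": 5.5}
    - {"x": 0,"y": 0,"z": 0,"wx": 0,"wy": 0,"wz": 0,"gripper": 6.5}
    - {"x": 0,"y": 0,"z": 0,"wx": 0,"wy": 0,"wz": 0,"gripper": 7.5}
    - {"x": 0,"y": 0,"z": 0,"wx": 0,"wy": 0,"wz": 0,"gripper": 7.5}
    - {"x": 0,"y": 0,"z": -1.5,"wx": 0,"wy": 0,"wz": 0,"gripper": 7.5}
    - {"x": 0,"y": 0,"z": -3,"wx": 0,"wy": 0,"wz": 0,"gripper": 7.5}
    - {"x": 0,"y": 0,"z": -3,"wx": 0,"wy": 0,"wz": 0,"gripper": 8}
    - {"x": 0,"y": 0,"z": -3,"wx": 0,"wy": 0,"wz": 0,"gripper": 8}
    - {"x": 0,"y": 0,"z": 0,"wx": 0,"wy": 0,"wz": 0,"gripper": 8}
    - {"x": -1,"y": 4,"z": 0,"wx": 0,"wy": 0,"wz": 0,"gripper": 8}
    - {"x": -1,"y": 4,"z": 0,"wx": 0,"wy": 0,"wz": 0,"gripper": 8}
    - {"x": -1,"y": 4,"z": 0,"wx": 0,"wy": 0,"wz": 0,"gripper": 8}
    - {"x": -1,"y": 4,"z": 0,"wx": 0,"wy": 0,"wz": 0,"gripper": 8}
    - {"x": -1,"y": 4,"z": 0,"wx": 0,"wy": 0,"wz": 0,"gripper": 8}
    - {"x": 0,"y": 0,"z": 0,"wx": 0,"wy": 0,"wz": 0,"gripper": 8}
    - {"x": 0,"y": 0,"z": 0,"wx": 0,"wy": 0,"wz": 0,"gripper": 8}
  newtons: 30

```text
time_s: 54.1
position: [0.4332, -0.2723, 0.3514]
tool_rot: [[0.991, -0.131, -0.001], [-0.131, -0.991, 0.001], [-0.001, -0.001, -1.0]]
ft_force: [-0.4, 0.4, -0.0]
grip_width: 0.0797
```

Run:
```python
from h import *
t=cam("top"); s=cam("side"); im=t["color"]
cv2.imwrite("pics/f8.png",np.hstack([cv2.resize(im[150:260,95:315],(500,250),interpolation=cv2.INTER_CUBIC),np.zeros((250,4,3),np.uint8),cv2.resize(s["color"][120:380,140:330],(183,250))]))
roi=np.zeros(im.shape[:2],bool);roi[195:226,190:290]=1
for c,k in blobs((im.max(2)<60)&roi,40)[0]: print("cap",c,k,ray(t,[c],.133)[0])
hsv=cv2.cvtColor(im,cv2.COLOR_BGR2HSV);H,S,V=[hsv[...,i].astype(int) for i in range(3)]
r=np.zeros_like(roi);r[165:215,205:285]=1
for c,k in blobs((H<15)&(V<110)&(S>60)&r,60)[0]: print("dark",c,k,ray(t,[c],.05)[0])
hh=cv2.cvtColor(im[194:230,110:145],cv2.COLOR_BGR2HSV)
m=np.zeros_like(roi); m[194:230,110:145]=(hh[...,1]>80)&(hh[...,1]<175)&(hh[...,2]>150)
for c,k in blobs(m,60)[0]: print("pale",c,k,ray(t,[c],.108)[0])
```

```text
cap [199.84883721 205.29069767] [195 200  11  11  86] [0.53130059 0.10109417 0.133     ]
cap [238.08108108 211.59459459] [234 207   9  10  74] [0.51938747 0.01390699 0.133     ]
cap [279.02702703 216.98648649] [274 213  11   9  74] [ 0.50976682 -0.0791882   0.133     ]
dark [264.5210084  195.42016807] [257 187  17  18 238] [ 0.57122651 -0.04772291  0.05      ]
pale [120.05537459 207.6970684 ] [111 194  27  36 307] [0.52362355 0.2880862  0.108     ]
```

View pics/f8.png

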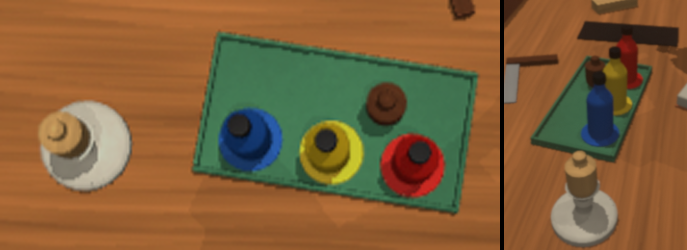

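All three bottles are upright on their own coasters, the pale finial is seated, the dark one has not moved and the arm is clear. Handing in.

```bash
python3 -c "
from rig import env
print(env.close_job())"
```

```text
the job is handed in; nothing more can be done
None
```

I parked the three bottles upright on the mat, seated the pale finial in the lamp stand's cup, and put each bottle back on its own colour's coaster. I handed the job in at about 54 s of robot time; it reports no verdict.

**Last checks (top and side pictures):**
- **Bottles:** all three stand upright. Their caps measure within about 3 mm of the coaster centres, against a 12 mm limit.
- **Pale finial:** it looks upright and fully in the cup in both views. At release, the seating height matched the prediction to about 1 mm, with 5.8 N of upward contact force.
- **Dark finial:** it measured within 0.1 mm of where it started.
- **Arm:** it was raised and clear of everything.

**Disagreements:**
- The two cameras placed the cup centre about 4 mm apart in y. I used the average, and the finial seated with only small side forces.
- The last colour mask for the pale finial also picked up some table wood, so I relied on the pictures and the seating height for that check.

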